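Clear the jar and hold the filling funnel over it

TASK

Lift the scraper out of the open jar and slide its blade down into the slotted block, fully home, and let go of it. Then take the steel funnel from its stand, carry it over the carton stacks and finish while still holding it upright and still, its spout centred over the jar's mouth with the tip about a centimetre above the rim; do not put it down or let go. For hygiene the funnel must never touch the jar; leave the jar standing where it is, and do not knock the carton stacks, the tube or the closed jar.

Things in the scene. Friction and masses are not known exactly. Their poses are not given: they have to be found in the camera images.
- scraper_grip (a point): Centre (half-way up) of the scraper's black upright grip: 44 mm long (its x), 16 mm thick (its y), 40 mm high (z, up as it starts). Pinch it across the 16 mm. 30 mm below this point is the underside of the cross-bar under the grip; 90 mm below it the blade's lower edge. It starts hanging in the open jar, bar across the rim, at any yaw; the same both ways round.
- jar_mouth (a point): Centre of the mouth of the open brown plastic jar, in the plane of its rim, z up. Loose, round, straight-sided: outside diameter 72 mm, wall 4 mm (mouth 64 mm), height 95 mm, about 0.45 kg. Stands upright on the table.
- slot_mouth (a point): Centre of the slot's mouth in the top face of the grey slotted block, a fixed block 100 mm (x) by 70 mm (y), 80 mm high. The slot is 60 mm long (x axis), 8 mm wide (y axis), 70 mm deep, straight down, with 3 mm lead-in chamfers. With the scraper fully home the cross-bar's underside lies on this top face.
- funnel_grip (a point): Centre (half-way up) of the steel funnel's upper collar: round, upright, 58 mm outside diameter, 26 mm high, open at the top. Grasp it across its outside from above, at any yaw. z axis up along the spout. It starts upright in its stand.
- spout_tip (a point): Centre of the funnel spout's lower end, on the funnel's axis, 74 mm below the collar's centre point.
- stand: Fixed aluminium funnel stand, a small bench 90 mm by 90 mm and 60 mm high; origin at the centre of its underside. The funnel's flange rests on its top, the spout hangs 40 mm down through a 22 mm hole in the middle. Lift the funnel straight up.
- cartons_a: Bystander and obstacle: loose stack of three green and cream cartons, 150 mm (x) by 45 mm (y) by 114 mm high, origin at the centre of its underside. Stands between the stations on the robot's right. Stations: the jar, the block and the stand take three places side by side in any order.
- cartons_b: Bystander and obstacle: the same kind of carton stack, 150 by 45 by 114 mm, origin at the centre of its underside, between the stations on the robot's left.
- tube: Bystander: a filled tube lying on the table, 130 mm long (x), 40 mm wide, 30 mm high; origin under its middle.
- closed_jar: Bystander: small closed brown jar with a white lid, 60 mm in diameter and 60 mm high; origin at the centre of its underside.
- scraper: The whole scraper, 120 g; origin at the centre of the cross-bar's underside, axes as the grip. Black cross-bar 100 mm long (x), 18 mm wide, 10 mm high, under the grip; below it a flat steel blade 50 mm wide (x), 3 mm thick (y), 60 mm long.
- funnel: The whole funnel, about 140 g, 88 mm high; origin at the spout's lower end, z up. From the top: collar 58 mm in diameter, a cone 18 mm high, a flat flange 38 mm in diameter whose underside is 40 mm above the origin, a spout 14 mm in diameter.
- jar: The open jar as a whole; origin at the centre of its underside, 95 mm below its mouth.

How it is judged (in metres and radians):
On the way, in this order (a step that is already met when the one before it is completed fails the run):
1. the scraper is fully home in the slotted block and let go (z of scraper_grip in the frame of slot_mouth between 0.024 and 0.036 m and horizontal distance between scraper_grip and slot_mouth below 0.015 m and angle between the x axis of scraper_grip and the x axis of slot_mouth, either way round below 0.15 rad and angle between scraper_grip's own z axis and vertical below 0.1 rad and contact force between scraper and the fingers below 0.1 N), for 0.2 s.
2. the funnel is lifted clear of its stand, held by the fingers (height (world z) of spout_tip above 0.075 m and contact force between funnel and the fingers above 0.5 N), for 0.2 s.
At the end, for the whole second after the job is handed in: Scraper let go in the slot, bar within 6 mm of the block top, 15 mm of centre, 0.15 rad of its line. Funnel held by the fingers alone, still, within 0.12 rad of upright, tip 3 to 22 mm above the rim and within 10 mm of the mouth axis; jar upright (all of step 1 and linear speed of each of scraper, funnel, jar below 0.02 m/s and z of spout_tip in the frame of jar_mouth between 0.003 and 0.022 m and horizontal distance between spout_tip and jar_mouth below 0.01 m and angle between spout_tip's own z axis and vertical below 0.12 rad and contact force between funnel and the fingers above 0.5 N and angular speed of funnel below 0.2 rad/s and angle between jar's own z axis and vertical below 0.05 rad and contact force between funnel and jar below 0.1 N and contact force between funnel and stand below 0.1 N and contact force between funnel and scraper below 0.1 N and contact force between funnel and cartons_a below 0.1 N and contact force between funnel and cartons_b below 0.1 N and contact force between funnel and tube below 0.1 N and contact force between funnel and closed_jar below 0.1 N); the arm keeps its last pose, push and grip.
It fails at once if the funnel touches the jar (contact force between funnel and jar above 0.3 N).
It fails at once if the jar is pushed away by more than 30 mm or tipped (distance of jar from where it was at the start of the episode above 0.03 m or angle between jar's own z axis and vertical above 0.3 rad).
It fails at once if a carton stack, the tube or the closed jar is knocked (moved more than 20 mm) (distance of any of cartons_a, cartons_b, tube, closed_jar from where it was at the start of the episode above 0.02 m).
It also fails if it takes over 72 s, if anything falls off the work surface, if the arm or the gripper's body presses on something with over 40 N, if the wrist force passes 120 N, or if a joint passes its speed limit or range.

ROBOT

A 7-joint arm with a two-finger parallel gripper is mounted at the origin on the work surface. World frame = base frame: x ahead of the robot, y to its left, z up, the work surface at z = 0. Lengths are in m, angles in degrees, forces in N, time in s.
With the tool pointing down it reaches from about 0.425 to 0.825 m from the base axis. Payload 3.6 kg.
Tool frame: the origin (TCP) lies midway between the tips of the shut fingers; the grasp point (between the pads) lies 19 mm behind it; z points along the fingers, x is the direction in which the jaws open and shut, and the axes are right-handed (so a half turn about z gives the same grasp; the last joint's range is limited). The gripper opens to 93 mm and grips with 3 to 60 N. Pads are 15 mm wide; open, the fingers measure 128 mm over their backs; the gripper's body (75 mm by 188 mm) begins 65 mm behind the grasp point.
Start: joints at [-68.497, 35.231, -0.722, 81.555, 0.464, 63.22, -2.315], TCP at [0.254, 0.598, 0.184] pointing down, gripper open.
Joint ranges: [-178.69, 178.69], [-17.37, 117.87], [-77.05, 75.6], [15.02, 138.74], [-78.02, 258.01], [0.78, 113.62], [-162.83, 162.83]. Speed limits (degrees/s): [159.86, 159.86, 180, 180, 180, 180, 180].

INTERFACE

Orientations are given as [roll, pitch, yaw] about the fixed x, y, z axes, in that order (R = Rz(yaw) Ry(pitch) Rx(roll)).
In Python, from cell import manip, get_image gives the robot as it stands.
- The arm moves only by the tool play_rows, never from a script. Its argument "deltas" is a list of rows, each a list of 3 entries, a list of its own where there are three numbers: the shift along the tool's x, y, z in cm, then the turn, a rotation vector about the tool's x, y, z in units of 5 degrees (1.0 is 5 degrees), then the opening, from 0 (shut) to 1 (fully open). In form: [[[dx, dy, dz], [rx, ry, rz], hand], ...]. A call has 1 to 20 rows; each row is the pose to reach, as a shift and turn from the pose commanded when the call began, along the tool's axes at that moment; what a row does not reach only later rows make up. A row lasts 1/10 s, in which the tool goes at most 50 mm and 8.59 degrees, less where a joint would pass 70% of its speed; a pose out of reach is approached as far as the arm can. A call with a gripper value outside its range is refused whole. The fingers move at their own pace and stop on an object; the grip force is fixed at half the most. Time passes only in rows, so rows that repeat a pose let the fingers close. It gives the time, the measured TCP pose, the force and the opening at its end, in the units of the state.
- manip.sense(): the state, without advancing time (a new reading comes with each control period).
- get_image(name): name is "scene" or "top" or "wrist"; returns a dict with "color" (480x640x3 uint8, red, green, blue), "intrinsics" (3x3 intrinsics, pixels), "eye" and "attitude" of the camera in the world; the wrist camera has in their place "mount" (4x4, takes a point from camera to tool coordinates, whose origin is the TCP and whose axes are the tool frame's). Camera axes: x right, y down, z forward; pixel columns grow to the right and rows downward; lengths in m; the calibration is good to about 2 mm. A picture is of the moment at which its call begins: read the wrist's pose just before it. There is no depth.
- manip.job_done(): hands the job in, once; it reports no verdict.
The state is a dict: "time_s": time; "qpos": joint angles; "joint_vel": joint speeds; "tau": joint torques, N m; "tcp_pos": TCP position; "ee_rot": TCP orientation; "contact_force": force on the tool from outside, world axes, zero at the start; "torque": the same for the moment, N m; "width": finger opening in m.
Only numpy, scipy, OpenCV 4.12 (cv2) and the standard library are available. Lean on these libraries where they do the work, as an engineer would, in place of code of your own. Each camera call takes 0.05 s, during which the arm holds its last target.

## Working session

There is one attempt and no reset: what is moved stays moved. The work goes in short steps, Python scripts to look and compute and a tool call to move; the robot and the scene stay as the last step left them, time stands still between calls to the robot, and variables do not carry over. Pictures are saved under pics/ and viewed, and the job is handed in when it is done.

Besides the shell and the picture viewer there is one more tool, called after ">>>" as name(argument=value, ...) on one line, values as JSON. play_rows: Moves the arm, as the interface text tells. Its arguments: {"type":"object","properties":{"deltas":{"type":"array"}},"required":["deltas"]}

```bash
ls; mkdir -p pics; python3 - <<'E'
from cell import manip,get_image
import cv2
print(manip.sense())
for n in("scene","top","wrist"):
    d=get_image(n); cv2.imwrite(f"pics/{n}0.png",d["color"][:,:,::-1])
    print(n,{k:v for k,v in d.items() if k!="color"})
E
```

```text
pics
{'time_s': 0.0, 'qpos': array([-68.49763133,  35.28838166,  -0.72319806,  81.63981287,
         0.46501306,  63.22166997,  -2.31620278]), 'joint_vel': array([-0.10139818,  0.0864009 ,  0.01577111, -0.08672719,  0.11137417,
        0.06806766, -0.00607399]), 'tau': array([ 5.07484510e-04, -4.58948529e+01,  2.09135371e-01, -1.65738809e+01,
       -6.11002115e-02,  2.05975911e-02,  2.48750302e-04]), 'tcp_pos': array([0.25383953, 0.59742243, 0.18249988]), 'ee_rot': array([1.79997234e+02, 1.46946967e-01, 6.69823281e+01]), 'contact_force': array([-0.15248457, -0.14553362, -0.14092047]), 'torque': array([ 0.02444001, -0.02255289,  0.00702248]), 'width': 0.09286184892357609}
scene {'intrinsics': array([[555.24749896,   0.        , 313.0169404 ],
       [  0.        , 555.24749896, 244.77542579],
       [  0.        ,   0.        ,   1.        ]]), 'eye': array([1.26777634, 0.40760304, 0.6099549 ]), 'attitude': array([-123.50704108,    0.5570296 ,  122.30262485])}
top {'intrinsics': array([[556.48334987,   0.        , 317.13320171],
       [  0.        , 556.48334987, 239.14526513],
       [  0.        ,   0.        ,   1.        ]]), 'eye': array([ 0.45278629, -0.01521995,  1.05152466]), 'attitude': array([-170.1174487 ,    0.24262251,  -89.28841272])}
wrist {'intrinsics': array([[334.11569341,   0.        , 319.23438953],
       [  0.        , 334.11569341, 237.39614903],
       [  0.        ,   0.        ,   1.        ]]), 'mount': array([[ 9.99999408e-01,  2.73927326e-04,  1.05344446e-03,
         5.54965152e-04],
       [-5.26190765e-04,  9.68872653e-01,  2.47559096e-01,
        -6.71102458e-02],
       [-9.52840327e-04, -2.47559504e-01,  9.68872223e-01,
        -2.00522474e-01],
       [ 0.00000000e+00,  0.00000000e+00,  0.00000000e+00,
         1.00000000e+00]])}
```

View pics/top0.png

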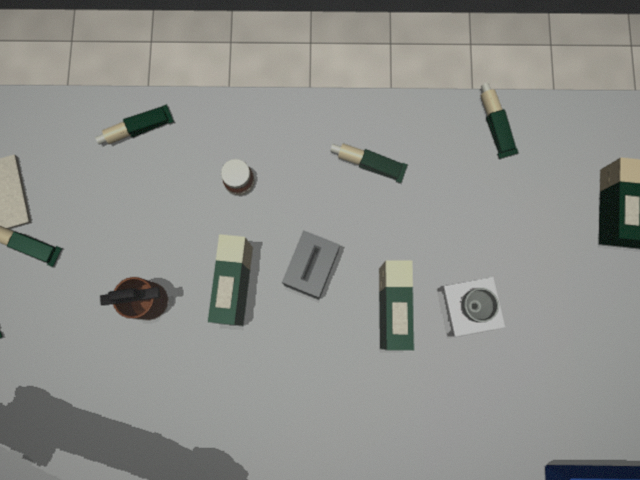

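View pics/scene0.png

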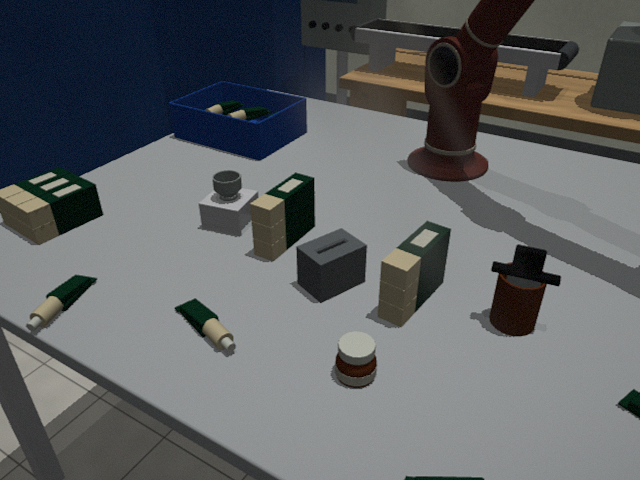

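View pics/wrist0.png

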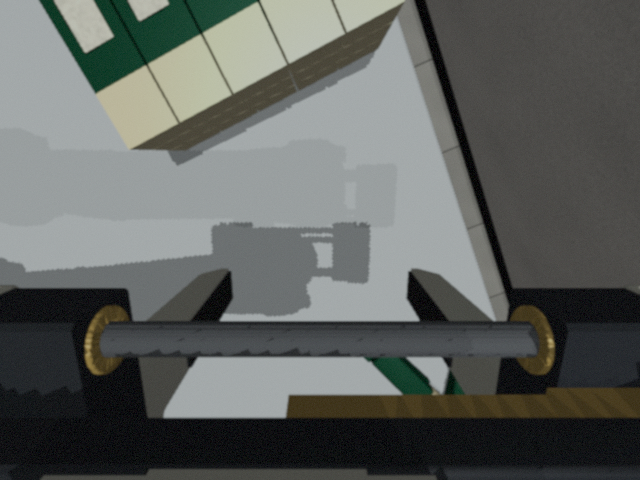

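Top view: open jar with scraper at about (135,298), carton stacks at (230,280) and (397,305), block at (313,265), funnel and stand at (475,305). The closed jar is at (237,176) and a tube is at (370,163).

```bash
cat > h.py <<'E'
import numpy as np,cv2
from scipy.spatial.transform import Rotation as R
from cell import manip,get_image
def cam(n,st=None):
    d=get_image(n);K=np.array(d["intrinsics"])
    if n=="wrist":
        M=np.array(d["mount"]);Rt=R.from_euler("xyz",st["ee_rot"],degrees=True).as_matrix()
        return d["color"],K,Rt@M[:3,:3],np.array(st["tcp_pos"])+Rt@M[:3,3]
    return d["color"],K,R.from_euler("xyz",d["attitude"],degrees=True).as_matrix(),np.array(d["eye"])
def ray(c,uv,z):
    _,K,Rm,e=c
    uv=np.atleast_2d(uv).astype(float)
    r=(np.c_[uv,np.ones(len(uv))]@np.linalg.inv(K).T)@Rm.T
    return e+r*((z-e[2])/r[:,2])[:,None]
def proj(c,p):
    _,K,Rm,e=c
    q=(np.atleast_2d(p)-e)@Rm@K.T
    return q[:,:2]/q[:,2:]
E
python3 - <<'E'
from h import *
c=cam("top");im=c[0][:,:,::-1]
cv2.imwrite("pics/a.png",cv2.resize(im[260:335,90:190],None,fx=8,fy=8,interpolation=cv2.INTER_CUBIC))
cv2.imwrite("pics/b.png",cv2.resize(im[225:305,275:350],None,fx=7,fy=7,interpolation=cv2.INTER_CUBIC))
cv2.imwrite("pics/c.png",cv2.resize(im[265:345,430:515],None,fx=7,fy=7,interpolation=cv2.INTER_CUBIC))
E
```

```text
(no output)
```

View pics/a.png

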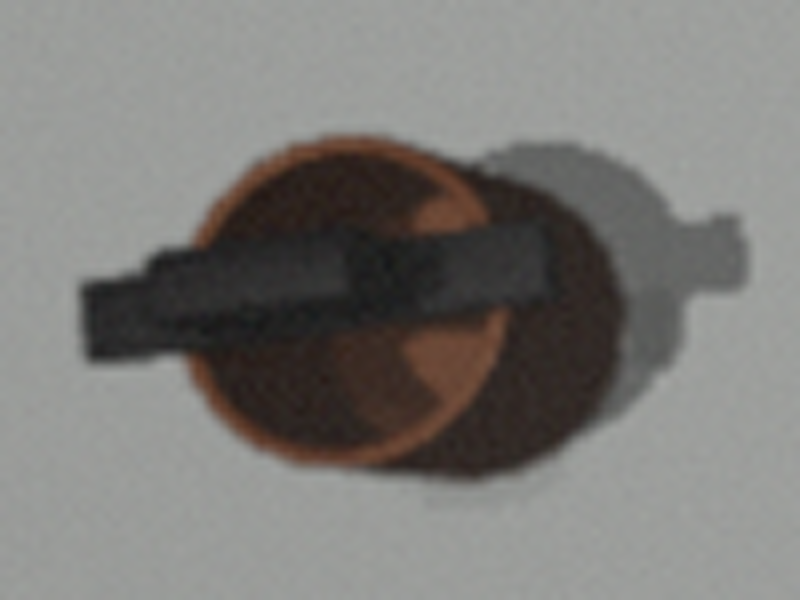

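View pics/b.png

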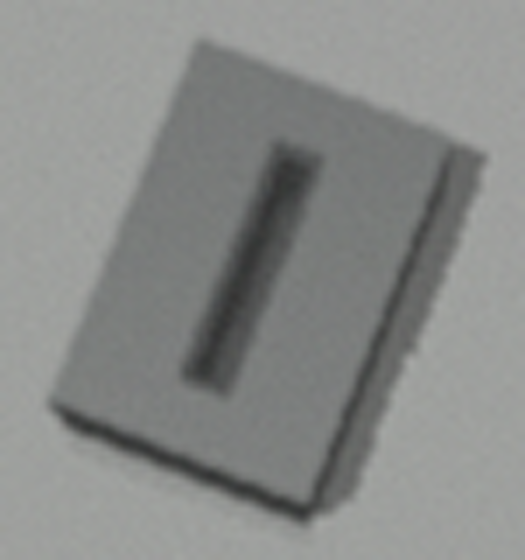

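View pics/c.png

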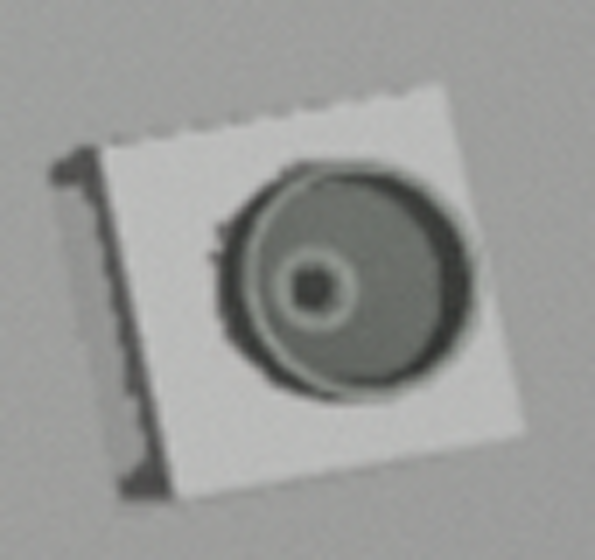

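```bash
python3 - <<'E'
from h import *
c=cam("top")
def A(p,o,f): return np.atleast_2d(p)/f+np.array(o)-0.5+0.5/f
jm=ray(c,A([[348,300],[188,300],[507,300],[348,133],[348,467]],(90,260),8),.095);print("jar",jm.round(4))
b=ray(c,A([[80,283],[90,362],[545,218],[550,300]],(90,260),8),.105);print("bar",b.round(4),b.mean(0).round(4))
d=b[2:].mean(0)-b[:2].mean(0);print(np.linalg.norm(d),np.degrees(np.arctan2(d[1],d[0])))
s=ray(c,A([[203,40],[450,145],[310,510],[55,400]],(275,225),7),.08);print("block",s.round(4),s.mean(0).round(4))
for i,j in((3,0),(2,1),(0,1),(3,2)):
    d=s[j]-s[i];print(np.linalg.norm(d),np.degrees(np.arctan2(d[1],d[0])))
s=ray(c,A([[275,145],[325,155],[235,393],[185,380]],(275,225),7),.08);print("slot",s.round(4),s.mean(0).round(4))
for i,j in((3,0),(2,1)):
    d=s[j]-s[i];print(np.linalg.norm(d),np.degrees(np.arctan2(d[1],d[0])))
f=ray(c,A([[357,281],[243,281],[472,281],[357,162],[357,398]],(430,265),7),.107);print("fun",f.round(4))
st=ray(c,A([[100,147],[442,85],[525,433],[175,497]],(430,265),7),.06);print("stand",st.round(4),st.mean(0).round(4))
for n,p,z in(("cb",[(248,236),(218,237),(208,322),(243,325)],.114),("ca",[(411,262),(386,262),(380,349),(413,349)],.114),("cj",[(236,172)],.06),("tube",[(370,163)],.03)): print(n,ray(c,p,z).round(3))
im=c[0];hsv=cv2.cvtColor(im,cv2.COLOR_RGB2HSV)
E
```

```text
jar [[0.5148 0.3055 0.095 ]
 [0.5144 0.3399 0.095 ]
 [0.5152 0.2714 0.095 ]
 [0.5507 0.308  0.095 ]
 [0.4793 0.3031 0.095 ]]
bar [[0.5171 0.3594 0.105 ]
 [0.5004 0.356  0.105 ]
 [0.532  0.2614 0.105 ]
 [0.5147 0.2592 0.105 ]] [0.516 0.309 0.105]
0.09849272186119337 -81.45714972535501
block [[ 0.6377  0.0153  0.08  ]
 [ 0.6114 -0.0476  0.08  ]
 [ 0.5191 -0.0133  0.08  ]
 [ 0.5457  0.0508  0.08  ]] [0.5785 0.0013 0.08  ]
0.09859102983060826 -21.083870638889092
0.09850088290371282 -20.36198083929998
0.06812228805122873 -112.68561076245071
0.06936020624950014 -112.57606210073263
slot [[ 0.6109 -0.0033  0.08  ]
 [ 0.6085 -0.016   0.08  ]
 [ 0.548   0.0058  0.08  ]
 [ 0.5511  0.0184  0.08  ]] [0.5796 0.0012 0.08  ]
0.06361739620825158 -19.95096604048066
0.0643094340151077 -19.82953273622009
fun [[ 0.5083 -0.2861  0.107 ]
 [ 0.5079 -0.2587  0.107 ]
 [ 0.5086 -0.3138  0.107 ]
 [ 0.537  -0.2872  0.107 ]
 [ 0.4804 -0.2851  0.107 ]]
stand [[ 0.5442 -0.2356  0.06  ]
 [ 0.561  -0.3232  0.06  ]
 [ 0.4736 -0.3403  0.06  ]
 [ 0.4566 -0.252   0.06  ]] [ 0.5089 -0.2878  0.06  ]
cb [[0.62  0.109 0.114]
 [0.618 0.161 0.114]
 [0.474 0.171 0.114]
 [0.469 0.112 0.114]]
ca [[ 0.579 -0.169  0.114]
 [ 0.578 -0.127  0.114]
 [ 0.433 -0.115  0.114]
 [ 0.434 -0.17   0.114]]
cj [[0.75  0.143 0.06 ]]
tube [[ 0.779 -0.108  0.03 ]]
```

```bash
cat >> h.py <<'E'
def go(x,y,z,yaw):
    s=manip.sense();Rt=R.from_euler("xyz",s["ee_rot"],degrees=True)
    d=Rt.inv().apply(np.array([x,y,z])-s["tcp_pos"])*100
    T=R.from_euler("xyz",[180,0,yaw],degrees=True)
    rv=(Rt.inv()*T).as_rotvec(degrees=True)/5
    print("at",s["tcp_pos"].round(4),s["ee_rot"].round(2),"t",s["time_s"],"w",round(s["width"],4),"F",s["contact_force"].round(2))
    print("shift",d.round(2),"turn",rv.round(2))
E
python3 - <<'E'
from h import *
go(.516,.309,.26,8.5)
E
```

```text
at [0.254  0.5979 0.1831] [-1.800e+02  7.000e-02  6.698e+01] t 0.25 w 0.0928 F [0.36 0.25 0.09]
shift [-16.35  35.41  -7.67] turn [1.00e-02 1.00e-02 1.17e+01]
```

>>> play_rows(deltas=[[[0, 0, -4], [0, 0, 0], 1], [[-1, 2, -7.7], [0, 0, 1], 1], [[-3, 6, -7.7], [0, 0, 2.2], 1], [[-5, 10, -7.7], [0, 0, 3.5], 1], [[-7, 14.5, -7.7], [0, 0, 5], 1], [[-9, 19, -7.7], [0, 0, 6.4], 1], [[-11, 23.5, -7.7], [0, 0, 7.8], 1], [[-13, 28, -7.7], [0, 0, 9.2], 1], [[-14.8, 32, -7.7], [0, 0, 10.5], 1], [[-16, 34.5, -7.7], [0, 0, 11.4], 1], [[-16.35, 35.4, -7.7], [0, 0, 11.7], 1], [[-16.35, 35.4, -7.7], [0, 0, 11.7], 1], [[-16.35, 35.4, -7.7], [0, 0, 11.7], 1]])

```text
time_s: 1.55
tcp_pos: [0.5145, 0.3117, 0.2604]
ee_rot: [-179.9, 0.1, 8.7]
contact_force: [-0.4, 0.2, 0.1]
width: 0.093
```

```bash
python3 - <<'E'
from h import *
go(.516,.309,.26,8.5)
s=manip.sense();c=cam("wrist",s)
cv2.imwrite("pics/w1.png",c[0][:,:,::-1])
print(proj(c,[[.516,.309,.145],[.516,.309,.105],[.5148,.3055,.095]]))
E
```

```text
at [0.5145 0.3117 0.2604] [-1.799e+02  8.000e-02  8.730e+00] t 1.55 w 0.093 F [-0.42  0.24  0.06]
shift [0.11 0.29 0.04] turn [-0.02  0.02  0.05]
[[318.99816341 228.2095596 ]
 [319.03047828 220.17072323]
 [317.49776203 221.30942142]]
```

View pics/w1.png

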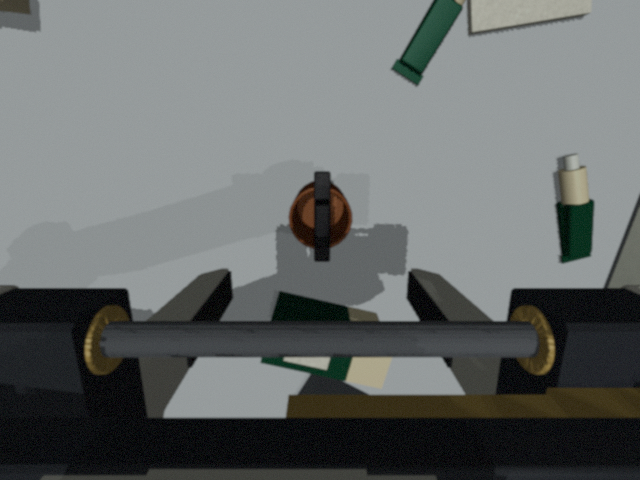

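```bash
python3 - <<'E'
import cv2
im=cv2.imread("pics/w1.png")
cv2.imwrite("pics/w1c.png",cv2.resize(im[165:270,280:365],None,fx=5.7,fy=5.7,interpolation=cv2.INTER_CUBIC))
E
```

```text
(no output)
```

View pics/w1c.png

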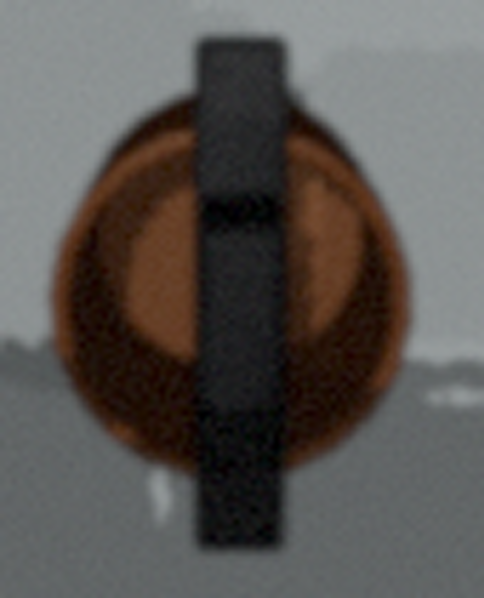

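```bash
python3 - <<'E'
from h import *
s=manip.sense();c=cam("wrist",s)
f=lambda p:np.atleast_2d(p)/5.7+np.array([280,165])-.5+.09
print("bar",ray(c,f([[241,38],[241,547],[241,292.5],[197,292],[286,292]]),.105).round(4))
print("grip top",ray(c,f([[241,225],[241,410],[241,317]]),.145).round(4))
print("rim",ray(c,f([[231.5,300],[55,300],[408,300],[231,478],[231,126]]),.095).round(4))
E
```

```text
bar [[0.5107 0.3613 0.105 ]
 [0.5259 0.2644 0.105 ]
 [0.5181 0.3145 0.105 ]
 [0.5098 0.3133 0.105 ]
 [0.5265 0.3159 0.105 ]]
grip top [[0.5149 0.333  0.145 ]
 [0.5198 0.3016 0.145 ]
 [0.5173 0.3176 0.145 ]]
rim [[0.5168 0.3109 0.095 ]
 [0.4828 0.3056 0.095 ]
 [0.5509 0.3162 0.095 ]
 [0.5223 0.2752 0.095 ]
 [0.5116 0.3442 0.095 ]]
```

```bash
python3 - <<'E'
from h import *
go(.5175,.311,.17,8.6)
E
```

```text
at [0.5143 0.312  0.2605] [-1.7991e+02  7.0000e-02  8.7700e+00] t 1.65 w 0.0932 F [ 0.31  0.45 -0.43]
shift [0.31 0.16 9.05] turn [-0.02  0.01  0.03]
```

>>> play_rows(deltas=[[[0.1, 0.1, 2], [0, 0, 0], 1], [[0.2, 0.15, 5], [0, 0, 0], 1], [[0.3, 0.15, 7.5], [0, 0, 0], 1], [[0.3, 0.15, 9], [0, 0, 0], 1], [[0.3, 0.15, 9], [0, 0, 0], 1], [[0.3, 0.15, 9], [0, 0, 0], 1]])

```text
time_s: 2.25
tcp_pos: [0.5188, 0.3097, 0.171]
ee_rot: [-180.0, -0.0, 8.6]
contact_force: [-0.0, -0.1, 0.4]
width: 0.0929
```

```bash
python3 - <<'E'
from h import *
s=manip.sense();c=cam("wrist",s);print(s["tcp_pos"],s["ee_rot"])
print(proj(c,[[.518,.313,.145],[.5168,.3105,.095]]))
cv2.imwrite("pics/w2.png",c[0][150:380,180:460,::-1].repeat(2,0).repeat(2,1))
E
```

```text
[0.51876226 0.30968907 0.17104164] [-1.79959620e+02 -9.86711056e-03  8.61728588e+00]
[[316.88108579 247.10117962]
 [315.36864969 233.61281457]]
```

View pics/w2.png

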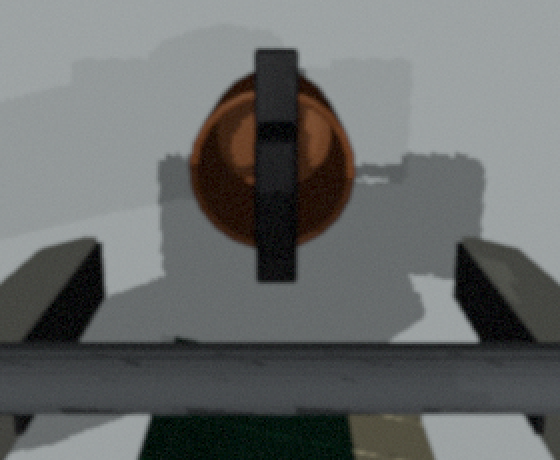

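```bash
python3 - <<'E'
from h import *
s=manip.sense();c=cam("wrist",s)
f=lambda p:np.atleast_2d(p)/2+np.array([180,150])-.25
b=ray(c,f([[276.5,50],[276.5,281.5]]),.105);print("bar",b.round(4),b.mean(0).round(4))
print("grip top",ray(c,f([[276.5,138],[276.5,222]]),.145).round(4))
r=ray(c,f([[191,170],[354,170],[272,247],[272,91]]),.095);print("rim",r.round(4),r.mean(0).round(4))
cs=cam("scene");cv2.imwrite("pics/s1.png",cs[0][225:345,470:580,::-1].repeat(5,0).repeat(5,1))
go(.518,.3115,.113,8.6)
E
```

```text
bar [[0.5123 0.3601 0.105 ]
 [0.5269 0.2632 0.105 ]] [0.5196 0.3117 0.105 ]
grip top [[0.5164 0.333  0.145 ]
 [0.521  0.3028 0.145 ]]
rim [[0.4838 0.3042 0.095 ]
 [0.5527 0.3145 0.095 ]
 [0.5231 0.2748 0.095 ]
 [0.513  0.3427 0.095 ]] [0.5182 0.309  0.095 ]
at [0.5198 0.3092 0.172 ] [-1.7993e+02 -1.4000e-01  8.5400e+00] t 2.4 w 0.093 F [-0.76  0.36 -0.18]
shift [-0.16 -0.25  5.9 ] turn [-0.01 -0.03 -0.01]
```

View pics/s1.png

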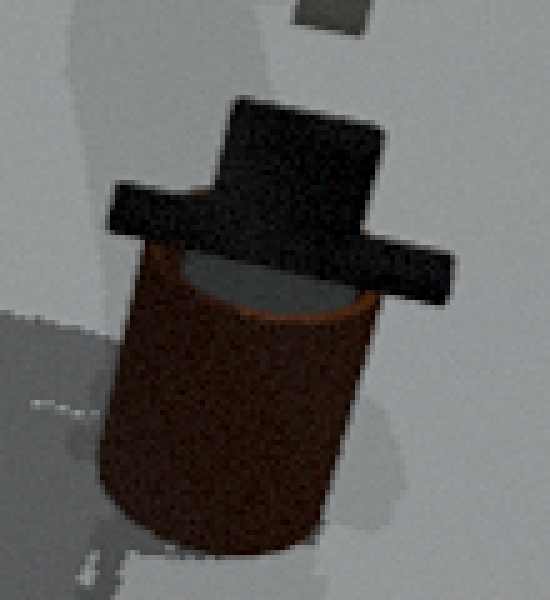

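>>> play_rows(deltas=[[[-0.05, -0.1, 2], [0, 0, 0], 1], [[-0.05, -0.2, 4], [0, 0, 0], 1], [[-0.05, -0.2, 5.5], [0, 0, 0], 1], [[-0.05, -0.2, 5.8], [0, 0, 0], 1], [[-0.05, -0.2, 5.8], [0, 0, 0], 1], [[-0.05, -0.2, 5.8], [0, 0, 0], 0.5], [[-0.05, -0.2, 5.8], [0, 0, 0], 0.3], [[-0.05, -0.2, 5.8], [0, 0, 0], 0.15], [[-0.05, -0.2, 5.8], [0, 0, 0], 0], [[-0.05, -0.2, 5.8], [0, 0, 0], 0], [[-0.05, -0.2, 5.8], [0, 0, 0], 0], [[-0.05, -0.2, 5.8], [0, 0, 0], 0]])

```text
time_s: 3.6
tcp_pos: [0.5184, 0.3101, 0.1126]
ee_rot: [180.0, 0.0, 8.5]
contact_force: [0.2, 0.7, -0.1]
width: 0.0414
```

```bash
python3 - <<'E'
from h import *
go(.518,.3115,.26,8.6)
s=manip.sense();c=cam("wrist",s);print(proj(c,[[.5185,.312,.145]]))
cv2.imwrite("pics/w3.png",c[0][150:380,180:460,::-1].repeat(2,0).repeat(2,1))
E
```

```text
at [0.5184 0.3101 0.1126] [1.7999e+02 1.0000e-02 8.4800e+00] t 3.6 w 0.0414 F [ 0.23  0.75 -0.08]
shift [ -0.02  -0.14 -14.74] turn [ 0.    0.   -0.02]
[[317.4435076  279.79976249]]
```

View pics/w3.png

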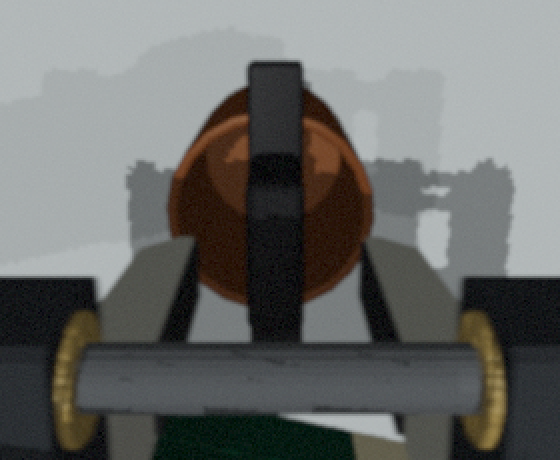

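Fingers are still closing (41 mm) and straddle the grip at crop column 275. I'll keep closing.

>>> play_rows(deltas=[[[0, 0, 0], [0, 0, 0], 0], [[0, 0, 0], [0, 0, 0], 0], [[0, 0, 0], [0, 0, 0], 0], [[0, 0, 0], [0, 0, 0], 0], [[0, 0, 0], [0, 0, 0], 0], [[0, 0, 0], [0, 0, 0], 0], [[0, 0, 0], [0, 0, 0], 0]])

```text
time_s: 4.35
tcp_pos: [0.5184, 0.3101, 0.1126]
ee_rot: [180.0, 0.0, 8.5]
contact_force: [0.8, 0.2, 0.8]
width: 0.0007
```

```bash
python3 - <<'E'
from h import *
go(.518,.3115,.26,8.6)
E
```

```text
at [0.5184 0.3101 0.1126] [1.80e+02 1.00e-02 8.48e+00] t 4.35 w 0.0007 F [0.81 0.17 0.81]
shift [ -0.02  -0.14 -14.74] turn [ 0.    0.   -0.02]
```

The width of 0.7 mm means the fingers closed on nothing, so I'll take a look.

```bash
python3 - <<'E'
from h import *
s=manip.sense();c=cam("wrist",s)
a=c[0][150:380,180:460,::-1].repeat(2,0).repeat(2,1);cv2.imwrite("pics/w4.png",a)
cs=cam("scene");cv2.imwrite("pics/s2.png",cs[0][180:345,440:600,::-1].repeat(3,0).repeat(3,1))
E
```

```text
(no output)
```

View pics/w4.png

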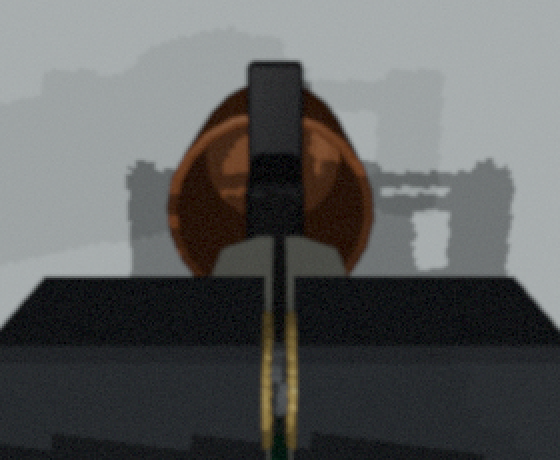

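View pics/s2.png

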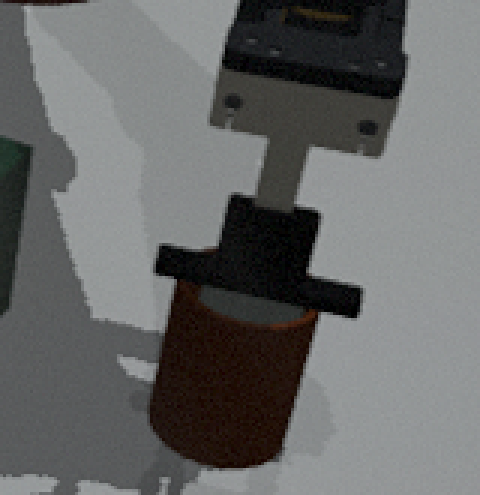

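```bash
python3 - <<'E'
from h import *
s=manip.sense();t=s["tcp_pos"];c=cam("wrist",s);cs=cam("scene");ct=cam("top")
x=t.copy()
for dz in(0,.03,.04,.05):
    p=t+[0,0,dz];print(dz,(proj(c,p)-[180,150])*2,(proj(cs,p)-[440,180])*3, proj(ct,p))
p=[.518,.312,.145]
print((proj(c,p)-[180,150])*2,(proj(cs,p)-[440,180])*3,proj(ct,p))
cv2.imwrite("pics/t2.png",ct[0][230:350,60:220,::-1].repeat(5,0).repeat(5,1))
E
```

```text
0 [[274.14494577 227.10621548]] [[256.06946753 260.77887985]] [[127.00503673 294.13184382]]
0.03 [[273.58942108 262.59662423]] [[268.22665149 211.7738539 ]] [[120.74352115 292.76711634]]
0.04 [[273.3625898  277.08803171]] [[272.38786716 195.00019296]] [[118.56484651 292.29226371]]
0.05 [[273.10872452 293.30654144]] [[276.60533206 177.99979402]] [[116.33788549 291.80688683]]
[[272.88564111 259.30691167]] [[273.21700498 208.49218175]] [[119.08981917 292.91818075]]
```

View pics/t2.png

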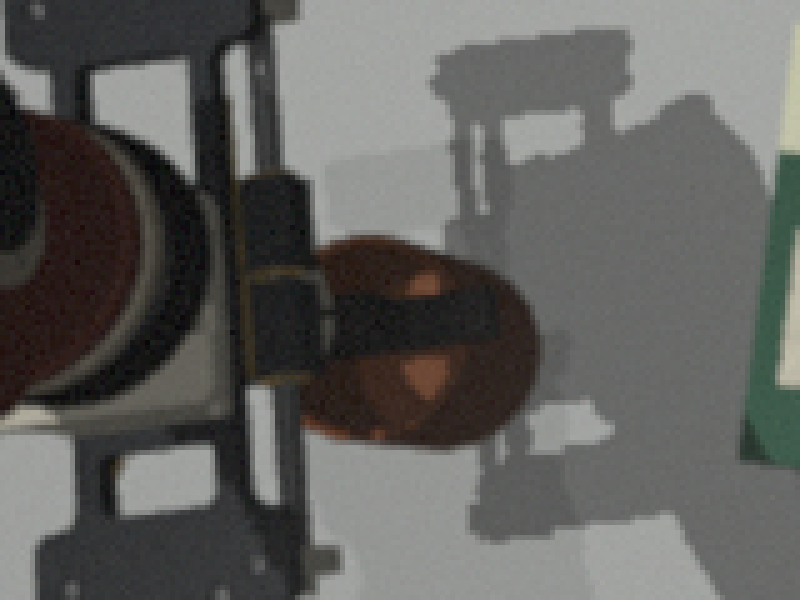

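```bash
python3 - <<'E'
from h import *
cs=cam("scene")
o=np.array([.518,.311]);yw=np.radians(98.6);X=np.array([np.cos(yw),np.sin(yw)]);Y=np.array([-X[1],X[0]])
def P(a,b,z): return np.r_[o+a*X+b*Y,z]
pts=dict(barL_top_front=P(-.05,-.009,.105),barR_tf=P(.05,-.009,.105),barLbot=P(-.05,-.009,.095),barRbot=P(.05,-.009,.095),gLt=P(-.022,-.008,.145),gRt=P(.022,-.008,.145),gLtb=P(-.022,.008,.145),gRb=P(.022,.008,.145))
for k,p in pts.items(): print(k,((proj(cs,p)-[470,225])*5).round(0))
for z in (.095,0):
  print(z,[((proj(cs,[.5175+.036*np.cos(a),.309+.036*np.sin(a),z])-[470,225])*5).round(0)[0] for a in (0,np.pi/2,np.pi,-np.pi/2)])
E
```

```text
barL_top_front [[103. 209.]]
barR_tf [[448. 285.]]
barLbot [[ 97. 235.]]
barRbot [[440. 312.]]
gLt [[222. 119.]]
gRt [[378. 152.]]
gLtb [[228.  92.]]
gRb [[382. 124.]]
0.095 [array([230., 315.]), array([383., 291.]), array([293., 196.]), array([146., 218.])]
0 [array([172., 551.]), array([317., 526.]), array([235., 426.]), array([ 96., 449.])]
```

The fingertips appear about 30 mm short of the reported TCP: the scene view shows them ending at the top of the grip. I'll rise a little and measure them in free air.

>>> play_rows(deltas=[[[0, 0, -3], [0, 0, 0], 0], [[0, 0, -5], [0, 0, 0], 0], [[0, 0, -5], [0, 0, 0], 0], [[0, 0, -5], [0, 0, 0], 0]])

```text
time_s: 5.05
tcp_pos: [0.5183, 0.3101, 0.1625]
ee_rot: [-180.0, 0.0, 8.5]
contact_force: [0.5, -0.1, -0.6]
width: 0.0001
```

```bash
python3 - <<'E'
from h import *
s=manip.sense();t=s["tcp_pos"];print(t,s["width"]);c=cam("wrist",s);cs=cam("scene")
cv2.imwrite("pics/s3.png",cs[0][190:310,470:580,::-1].repeat(5,0).repeat(5,1))
cv2.imwrite("pics/w5.png",c[0][150:380,180:460,::-1].repeat(2,0).repeat(2,1))
for dz in(0,.02,.03,.035,.04): print(dz,((proj(cs,t+[0,0,dz])-[470,190])*5).round())
E
```

```text
[0.51829164 0.31012583 0.16253246] 0.00013769750836905182
0 [[311. 247.]]
0.02 [[325. 189.]]
0.03 [[333. 159.]]
0.035 [[336. 144.]]
0.04 [[340. 129.]]
```

View pics/s3.png

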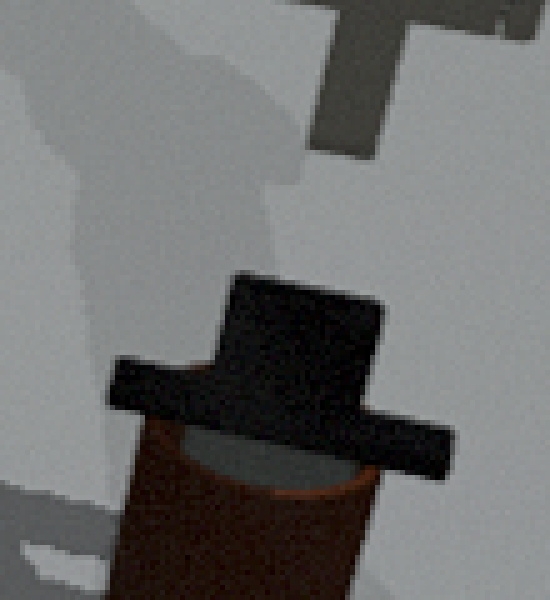

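View pics/w5.png

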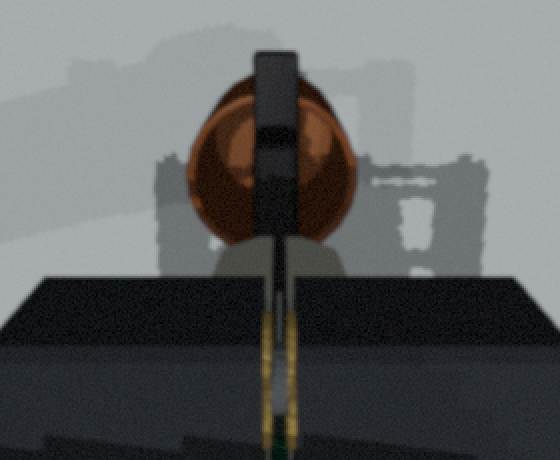

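```bash
python3 - <<'E'
from h import *
s=manip.sense();t=s["tcp_pos"];c=cam("wrist",s);cs=cam("scene")
X=np.array([np.cos(.148),np.sin(.148),0]);Y=np.array([X[1],-X[0],0])
for dz in(0,.01,.02,.03,.035,.04):
  for th in(.01,.0175):
    print(dz,th,"scene",[((proj(cs,t+[0,0,dz]+X*th+Y*b)-[470,190])*5).round()[0] for b in(.0075,-.0075)],"wrist",[((proj(c,t+[0,0,dz]+X*th+Y*b)-[180,150])*2).round()[0] for b in(-.0075,)])
E
```

```text
0 0.01 scene [array([279., 260.]), array([333., 271.])] wrist [array([306., 204.])]
0 0.0175 scene [array([276., 273.]), array([330., 284.])] wrist [array([330., 204.])]
0.01 0.01 scene [array([286., 231.]), array([340., 242.])] wrist [array([307., 214.])]
0.01 0.0175 scene [array([283., 244.]), array([338., 255.])] wrist [array([332., 214.])]
0.02 0.01 scene [array([293., 202.]), array([348., 213.])] wrist [array([309., 225.])]
0.02 0.0175 scene [array([290., 215.]), array([345., 226.])] wrist [array([335., 225.])]
0.03 0.01 scene [array([300., 173.]), array([355., 183.])] wrist [array([310., 237.])]
0.03 0.0175 scene [array([297., 185.]), array([353., 196.])] wrist [array([338., 237.])]
0.035 0.01 scene [array([304., 158.]), array([359., 168.])] wrist [array([311., 243.])]
0.035 0.0175 scene [array([301., 170.]), array([357., 181.])] wrist [array([340., 243.])]
0.04 0.01 scene [array([307., 143.]), array([363., 153.])] wrist [array([312., 250.])]
0.04 0.0175 scene [array([305., 155.]), array([361., 166.])] wrist [array([342., 250.])]
```

>>> play_rows(deltas=[[[0, -0.15, 0], [0, 0, 0], 0.6], [[0, -0.15, 0], [0, 0, 0], 0.6], [[0, -0.15, 0], [0, 0, 0], 0.6], [[0, -0.15, 0], [0, 0, 0], 0.6], [[0, -0.15, 0], [0, 0, 0], 0.6], [[0, -0.15, 0], [0, 0, 0], 0.6], [[0, -0.15, 0], [0, 0, 0], 0.6], [[0, -0.15, 2], [0, 0, 0], 0.6], [[0, -0.15, 4], [0, 0, 0], 0.6], [[0, -0.15, 5.5], [0, 0, 0], 0.6], [[0, -0.15, 7], [0, 0, 0], 0.6], [[0, -0.15, 8], [0, 0, 0], 0.6], [[0, -0.15, 8.5], [0, 0, 0], 0.6], [[0, -0.15, 8.7], [0, 0, 0], 0.6], [[0, -0.15, 8.7], [0, 0, 0], 0.6], [[0, -0.15, 8.7], [0, 0, 0], 0.6]])

```text
time_s: 6.85
tcp_pos: [0.5187, 0.3119, 0.0763]
ee_rot: [-180.0, -0.1, 8.5]
contact_force: [0.4, -0.2, 0.1]
width: 0.0557
```

```bash
python3 - <<'E'
from h import *
s=manip.sense();t=s["tcp_pos"];print(t,s["width"],s["contact_force"]);c=cam("wrist",s);cs=cam("scene")
cv2.imwrite("pics/s4.png",cs[0][190:310,470:580,::-1].repeat(5,0).repeat(5,1))
cv2.imwrite("pics/w6.png",c[0][150:380,180:460,::-1].repeat(2,0).repeat(2,1))
E
```

```text
[0.51872814 0.31189415 0.07631904] 0.05565224405724973 [ 0.43925391 -0.1814474   0.07628411]
```

View pics/s4.png

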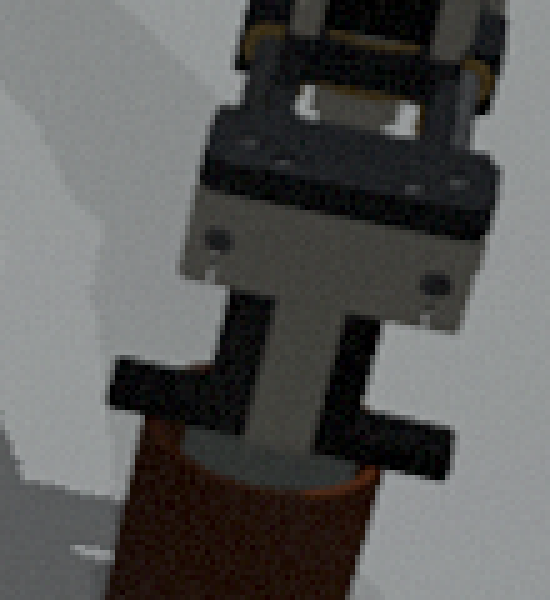

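View pics/w6.png

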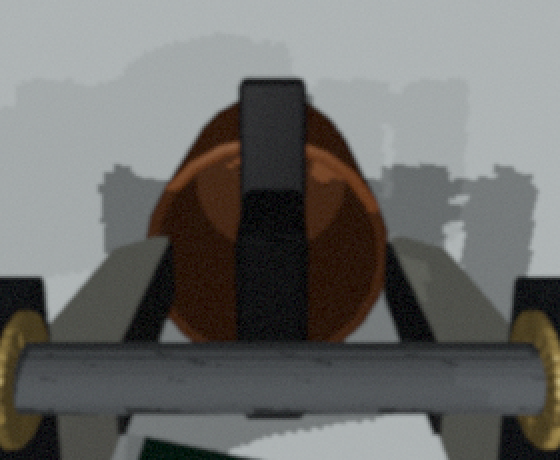

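>>> play_rows(deltas=[[[-0.1, 0, 0], [0, 0, 0], 0], [[-0.1, 0, 0], [0, 0, 0], 0], [[-0.1, 0, 0], [0, 0, 0], 0], [[-0.1, 0, 0], [0, 0, 0], 0], [[-0.1, 0, 0], [0, 0, 0], 0], [[-0.1, 0, 0], [0, 0, 0], 0], [[-0.1, 0, 0], [0, 0, 0], 0], [[-0.1, 0, 0], [0, 0, 0], 0], [[-0.1, 0, 0], [0, 0, 0], 0], [[-0.1, 0, 0], [0, 0, 0], 0]])

```text
time_s: 7.95
tcp_pos: [0.5172, 0.3115, 0.0756]
ee_rot: [180.0, 0.0, 8.5]
contact_force: [0.6, 0.6, 0.0]
width: 0.0159
```

```bash
python3 - <<'E'
from h import *
go(.5185,.3118,.23,8.5)
E
```

```text
at [0.5172 0.3115 0.0756] [1.80e+02 1.00e-02 8.48e+00] t 7.95 w 0.0159 F [0.62 0.58 0.04]
shift [ 1.300e-01 -1.000e-02 -1.544e+01] turn [ 0.  0. -0.]
```

>>> play_rows(deltas=[[[0, 0, -0.5], [0, 0, 0], 0], [[0, 0, -1.5], [0, 0, 0], 0], [[0, 0, -3], [0, 0, 0], 0], [[0, 0, -5], [0, 0, 0], 0], [[0, 0, -7], [0, 0, 0], 0], [[0, 0, -9.5], [0, 0, 0], 0], [[0, 0, -12], [0, 0, 0], 0], [[0, 0, -14], [0, 0, 0], 0], [[0, 0, -15], [0, 0, 0], 0], [[0, 0, -15.5], [0, 0, 0], 0], [[0, 0, -15.5], [0, 0, 0], 0]])

```text
time_s: 9.05
tcp_pos: [0.5172, 0.3115, 0.2308]
ee_rot: [-180.0, -0.0, 8.5]
contact_force: [-0.9, 0.4, -1.7]
width: 0.0158
```

```bash
python3 - <<'E'
from h import *
go(.579,.0012,.23,69.6)
s=manip.sense();c=cam("wrist",s);cs=cam("scene")
cv2.imwrite("pics/s5.png",cs[0][100:350,400:640,::-1].repeat(2,0).repeat(2,1))
cv2.imwrite("pics/w7.png",c[0][150:380,180:460,::-1].repeat(2,0).repeat(2,1))
E
```

```text
at [0.5172 0.3115 0.2308] [-1.7999e+02 -1.0000e-02  8.4800e+00] t 9.05 w 0.0158 F [-0.92  0.38 -1.7 ]
shift [ 1.54 31.6   0.08] turn [ -0.    -0.   -12.22]
```

View pics/s5.png

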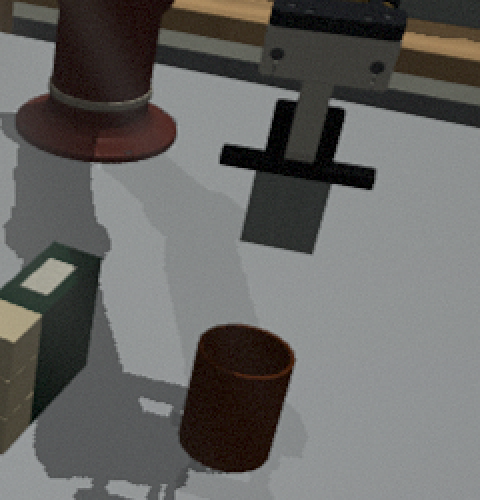

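View pics/w7.png

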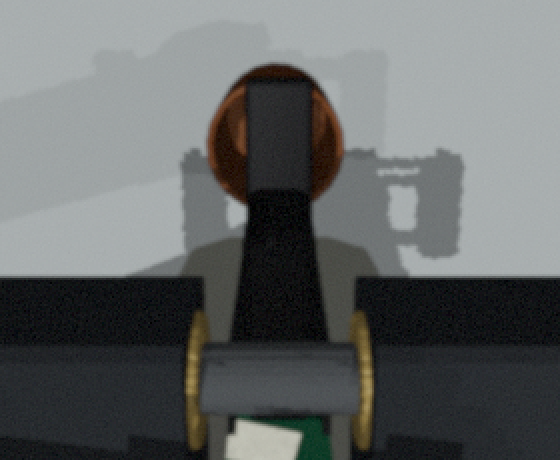

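```bash
python3 - <<'E'
from h import *
s=manip.sense();c=cam("wrist",s)
d=get_image("wrist");M=np.array(d["mount"]);K=d["intrinsics"]
for row in (80,82,84):
    uv=np.array([278/2+180-.25,row/2+150-.25,1]);r=M[:3,:3]@(np.linalg.inv(K)@uv);o=M[:3,3]
    print(row,o+r*((-.0294-o[2])/r[2]))
cs=cam("scene");cv2.imwrite("pics/s6.png",cs[0][225:305,290:375,::-1].repeat(7,0).repeat(7,1))
cv2.imwrite("pics/s7.png",cs[0][160:245,190:270,::-1].repeat(7,0).repeat(7,1))
ct=cam("top");cv2.imwrite("pics/t7.png",ct[0][250:330,100:180,::-1].repeat(7,0).repeat(7,1))
E
```

```text
80 [ 0.00105742 -0.049596   -0.0294    ]
82 [ 0.0010575  -0.04908784 -0.0294    ]
84 [ 0.00105759 -0.04857894 -0.0294    ]
```

View pics/s6.png

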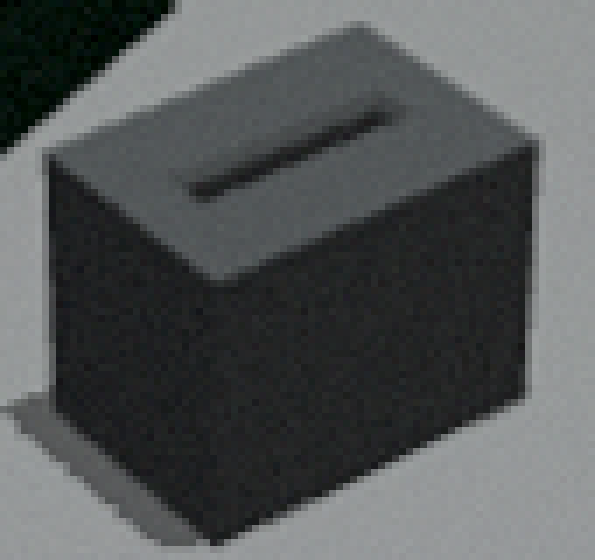

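View pics/s7.png

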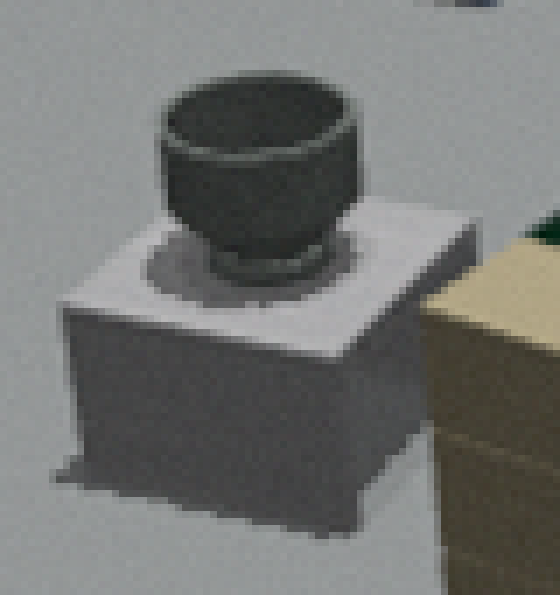

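View pics/t7.png

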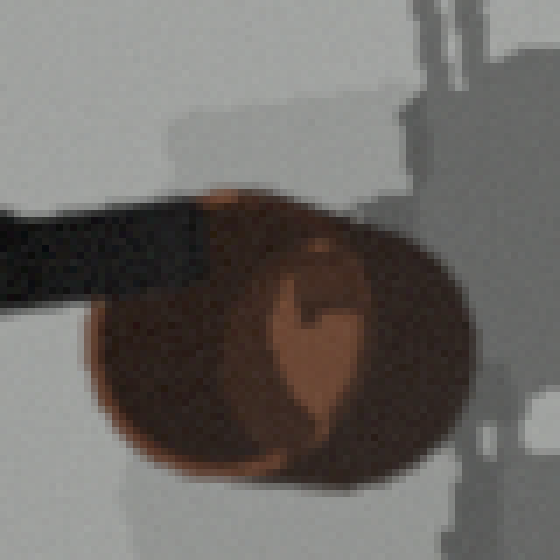

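```bash
python3 - <<'E'
from h import *
cs=cam("scene")
A=lambda p,o,f:np.atleast_2d(p)/f+np.array(o)-.5
b=ray(cs,A([[48,153],[360,22],[538,145],[222,280]],(290,225),7),.08);print("block",b.round(4),b.mean(0).round(4))
for i,j in((1,0),(2,3)):
    d=b[i]-b[j];print(np.degrees(np.arctan2(d[1],d[0])),np.linalg.norm(d))
for i,j in((0,3),(1,2)):
    d=b[i]-b[j];print(np.degrees(np.arctan2(d[1],d[0])),np.linalg.norm(d))
sl=ray(cs,A([[195,190],[390,110]],(290,225),7),.08);print("slot",sl.mean(0))
f=ray(cs,A([[160,118],[357,114],[262,72],[256,158]],(190,160),7),.107);print("fun",f.round(4),f.mean(0).round(4))
st=ray(cs,A([[62,302],[340,357],[482,220]],(190,160),7),.06);print("stand",st.round(4),((st[0]+st[2])/2).round(4))
r=ray(cs,A([[198,350],[294,354],[248,325],[244,379]],(400,100),2),.095);print("rim",r.round(4),r.mean(0).round(4))
E
```

```text
block [[ 0.6131 -0.0464  0.08  ]
 [ 0.52   -0.0114  0.08  ]
 [ 0.5471  0.0547  0.08  ]
 [ 0.6364  0.0183  0.08  ]] [0.5791 0.0038 0.08  ]
159.42521588646193 0.09942104475509518
157.8458236539117 0.09649623711226124
-109.8799196978669 0.06873931304878857
-112.2819350980896 0.07142559957778694
slot [0.58011388 0.00441097 0.08      ]
fun [[ 0.5226 -0.3104  0.107 ]
 [ 0.4909 -0.2631  0.107 ]
 [ 0.4837 -0.3046  0.107 ]
 [ 0.5278 -0.2702  0.107 ]] [ 0.5062 -0.2871  0.107 ]
stand [[ 0.559  -0.3229  0.06  ]
 [ 0.542  -0.2335  0.06  ]
 [ 0.4549 -0.2489  0.06  ]] [ 0.507  -0.2859  0.06  ]
rim [[0.5337 0.2768 0.095 ]
 [0.5004 0.3409 0.095 ]
 [0.4798 0.3007 0.095 ]
 [0.5517 0.3167 0.095 ]] [0.5164 0.3088 0.095 ]
```

>>> play_rows(deltas=[[[0, 1, 0], [0, 0, -0.5], 0], [[0.1, 3, 0], [0, 0, -1.5], 0], [[0.3, 6, 0], [0, 0, -2.6], 0], [[0.5, 9, 0], [0, 0, -3.8], 0], [[0.6, 12, 0], [0, 0, -5], 0], [[0.8, 15, 0], [0, 0, -6.2], 0], [[0.9, 18, 0], [0, 0, -7.4], 0], [[1.1, 21, 0], [0, 0, -8.6], 0], [[1.2, 24, 0], [0, 0, -9.8], 0], [[1.4, 27, 0], [0, 0, -10.8], 0], [[1.5, 29.5, 0], [0, 0, -11.6], 0], [[1.55, 31, 0], [0, 0, -12], 0], [[1.55, 31.3, 0], [0, 0, -12.1], 0], [[1.55, 31.3, 0], [0, 0, -12.1], 0], [[1.55, 31.3, 0], [0, 0, -12.1], 0], [[1.55, 31.3, 0], [0, 0, -12.1], 0]])

```text
time_s: 11.0
tcp_pos: [0.5786, 0.0061, 0.2306]
ee_rot: [-180.0, -0.0, 69.1]
contact_force: [0.3, -0.7, -0.6]
width: 0.0159
```

```bash
python3 - <<'E'
from h import *
go(.579,.004,.23,69)
s=manip.sense();c=cam("wrist",s)
cv2.imwrite("pics/w8.png",c[0][120:380,160:480,::-1].repeat(2,0).repeat(2,1))
ct=cam("top");cv2.imwrite("pics/t8.png",ct[0][200:340,220:400,::-1].repeat(4,0).repeat(4,1))
cs=cam("scene");cv2.imwrite("pics/s8.png",cs[0][120:320,230:430,::-1].repeat(3,0).repeat(3,1))
E
```

```text
at [0.5786 0.0061 0.2306] [-1.7997e+02 -4.0000e-02  6.9110e+01] t 11.0 w 0.0159 F [ 0.29 -0.65 -0.61]
shift [-0.18  0.11  0.06] turn [-0.01 -0.01  0.02]
```

View pics/w8.png

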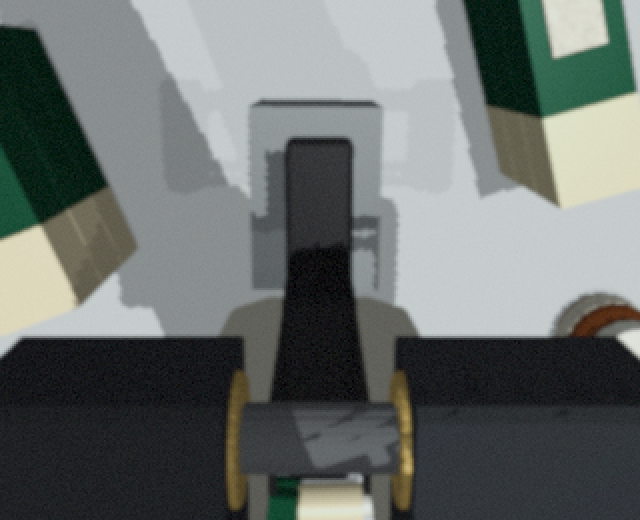

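View pics/t8.png

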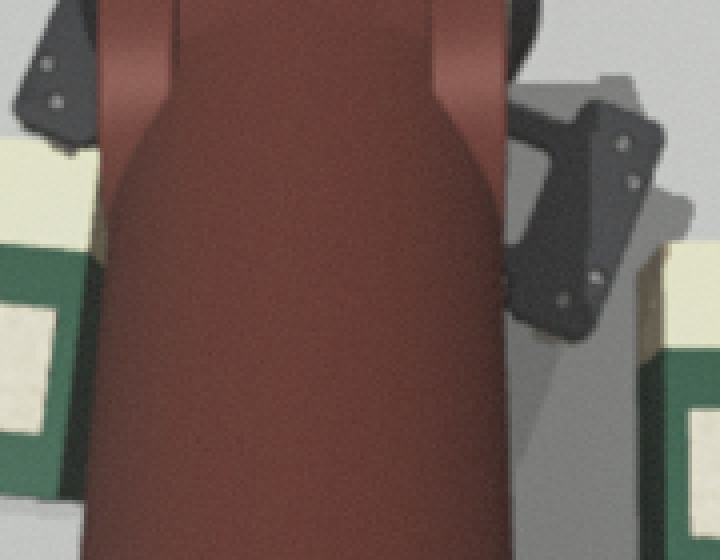

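View pics/s8.png

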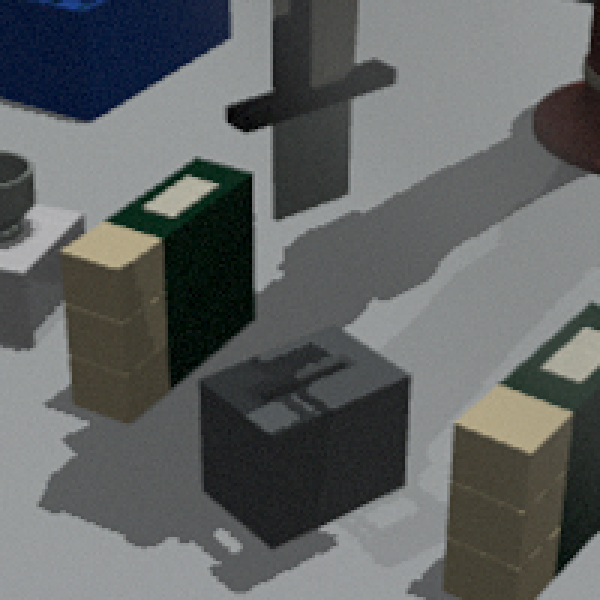

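```bash
python3 - <<'E'
from h import *
s=manip.sense();c=cam("wrist",s)
f=lambda p:np.atleast_2d(p)/2+np.array([160,120])-.25
e=ray(c,f([[250,105],[382,105],[252,285]]),.08);print(e.round(4),np.linalg.norm(e[1]-e[0]))
d=e[1]-e[0];print(np.degrees(np.arctan2(d[1],d[0])))
d=e[2]-e[0];print(np.degrees(np.arctan2(d[1],d[0])))
a=np.radians(69.1);Y=np.array([np.sin(a),-np.cos(a),0])
print("slot",(e[:2].mean(0)+.05*Y).round(4))
b=ray(c,f([[319.5,138]]),s["tcp_pos"][2]+.0294);print("scr",(b+.05*Y).round(4), s["tcp_pos"])
g=ray(c,f([[287,139],[287,230],[352,139],[352,230]]),s["tcp_pos"][2]+.0294)
for i in(0,2):
    d=g[i+1]-g[i];print(np.degrees(np.arctan2(d[1],d[0])))
E
python3 -c "
import cv2;im=cv2.imread('pics/w8.png')[80:310,230:410];cv2.imwrite('pics/w8c.png',cv2.resize(im,None,fx=2.6,fy=2.6,interpolation=2))"
```

```text
[[ 0.5225 -0.0105  0.08  ]
 [ 0.5469  0.0532  0.08  ]
 [ 0.6134 -0.0467  0.08  ]] 0.06820647917842518
69.08865118130068
-21.72347264756316
slot [0.5814 0.0035 0.08  ]
scr [[0.5799 0.0056 0.2601]] [0.57866199 0.00519452 0.23068015]
-21.585961023966714
-20.20674661586063
```

View pics/w8c.png

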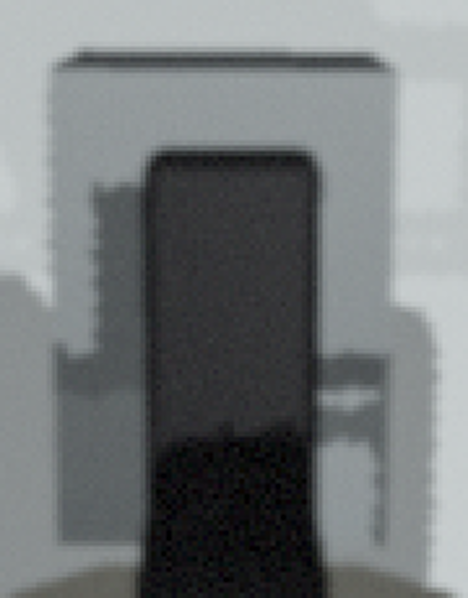

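>>> play_rows(deltas=[[[-0.1, 0.1, 1], [0, 0, 0], 0], [[-0.15, 0.2, 3], [0, 0, 0], 0], [[-0.15, 0.2, 5], [0, 0, 0], 0], [[-0.15, 0.2, 7], [0, 0, 0], 0], [[-0.15, 0.2, 8.5], [0, 0, 0], 0], [[-0.15, 0.2, 9.5], [0, 0, 0], 0], [[-0.15, 0.2, 10.2], [0, 0, 0], 0], [[-0.15, 0.2, 10.3], [0, 0, 0], 0], [[-0.15, 0.2, 10.3], [0, 0, 0], 0]])

```text
time_s: 12.1
tcp_pos: [0.5804, 0.0021, 0.1279]
ee_rot: [180.0, -0.0, 69.0]
contact_force: [-0.5, 0.9, -1.1]
width: 0.0162
```

```bash
python3 - <<'E'
from h import *
go(.58,.0036,.0606,69.1)
s=manip.sense();c=cam("wrist",s)
cv2.imwrite("pics/w9.png",c[0][120:380,160:480,::-1].repeat(2,0).repeat(2,1))
cs=cam("scene");cv2.imwrite("pics/s9.png",cs[0][180:310,270:390,::-1].repeat(4,0).repeat(4,1))
E
```

```text
at [0.5804 0.0021 0.1279] [ 1.7996e+02 -1.0000e-02  6.8980e+01] t 12.1 w 0.0162 F [-0.5   0.89 -1.07]
shift [ 0.13 -0.09  6.73] turn [ 0.01 -0.   -0.02]
```

View pics/w9.png

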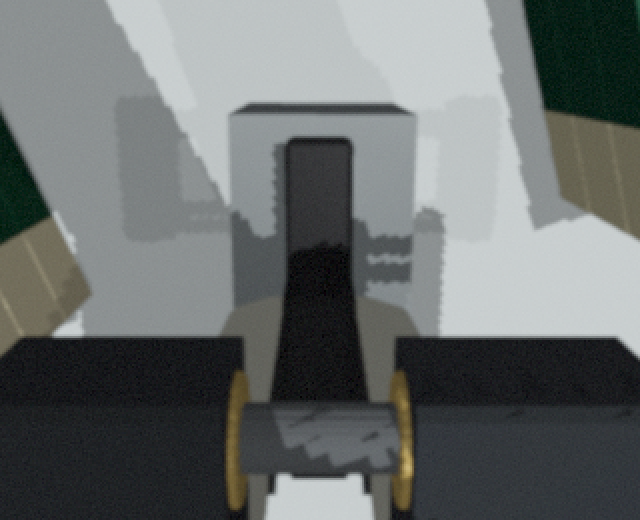

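View pics/s9.png

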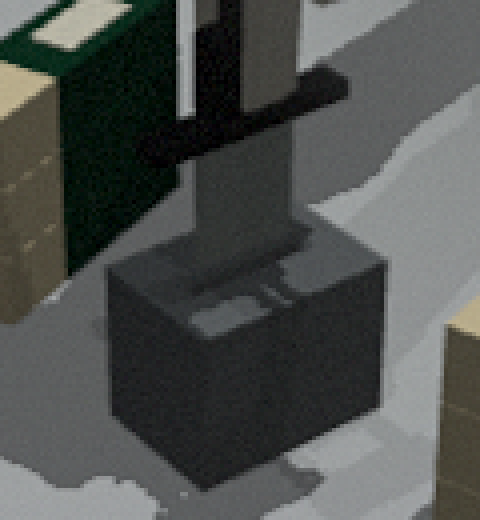

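```bash
python3 - <<'E'
from h import *
s=manip.sense();c=cam("wrist",s)
f=lambda p:np.atleast_2d(p)/2+np.array([160,120])-.25
e=ray(c,f([[230,113],[417,113],[234,305]]),.08);print(e.round(4),np.linalg.norm(e[1]-e[0]))
a=np.radians(69);Y=np.array([np.sin(a),-np.cos(a),0]);X=np.array([np.cos(a),np.sin(a),0])
sl=e[:2].mean(0)+.05*Y
b=ray(c,f([[319.5,138]]),s["tcp_pos"][2]+.0294)+.05*Y;print("slot",sl,"scr",b.round(4), s["tcp_pos"])
print("rel tool x,y",(sl-b)@X,(sl-b)@Y)
E
python3 -c "
import cv2;im=cv2.imread('pics/s9.png')[180:340,100:400];cv2.imwrite('pics/s9c.png',cv2.convertScaleAbs(cv2.resize(im,None,fx=2.6,fy=2.6,interpolation=2),alpha=2))"
```

```text
[[ 0.5228 -0.0098  0.08  ]
 [ 0.5474  0.0543  0.08  ]
 [ 0.5923 -0.0374  0.08  ]] 0.06866879423004156
slot [0.58179111 0.00431735 0.08      ] scr [[0.5819 0.0025 0.1578]] [0.58069182 0.00208644 0.12841192]
rel tool x,y [0.00165332] [-0.00076906]
```

View pics/s9c.png

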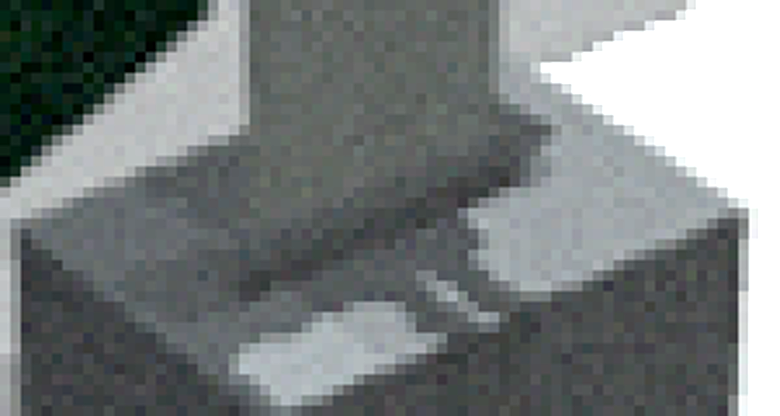

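>>> play_rows(deltas=[[[0.15, -0.08, 0], [0, 0, 0], 0], [[0.15, -0.08, 0.4], [0, 0, 0], 0], [[0.15, -0.08, 0.8], [0, 0, 0], 0], [[0.15, -0.08, 1.2], [0, 0, 0], 0], [[0.15, -0.08, 1.6], [0, 0, 0], 0], [[0.15, -0.08, 2], [0, 0, 0], 0]])

```text
time_s: 12.85
tcp_pos: [0.5797, 0.0037, 0.1071]
ee_rot: [-180.0, 0.0, 69.0]
contact_force: [0.2, 0.3, -0.9]
width: 0.0156
```

```bash
python3 - <<'E'
from h import *
go(.58,.0036,.0606,69.1)
cs=cam("scene");cv2.imwrite("pics/s10.png",cv2.convertScaleAbs(cs[0][210:310,280:380,::-1].repeat(6,0).repeat(6,1),alpha=1.8))
E
```

```text
at [0.5797 0.0037 0.1071] [-1.7998e+02  1.0000e-02  6.8980e+01] t 12.85 w 0.0156 F [ 0.19  0.33 -0.88]
shift [0.   0.03 4.65] turn [-0.    0.   -0.02]
```

View pics/s10.png

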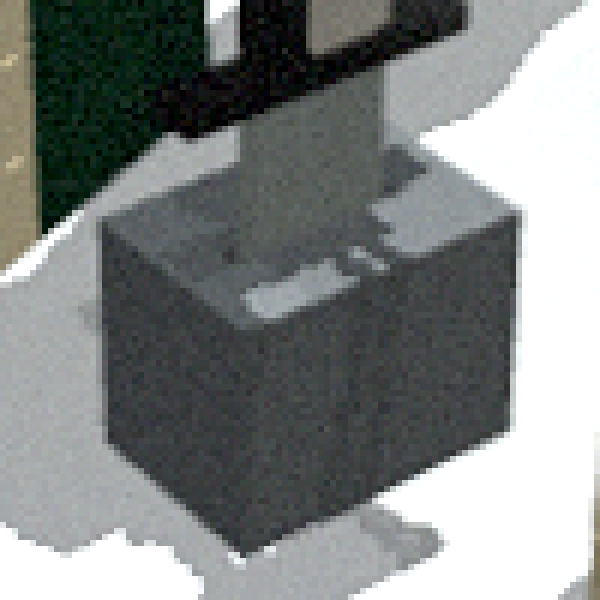

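>>> play_rows(deltas=[[[0, 0, 0.5], [0, 0, 0], 0], [[0, 0, 1.1], [0, 0, 0], 0], [[0, 0, 1.7], [0, 0, 0], 0], [[0, 0, 2.3], [0, 0, 0], 0], [[0, 0, 2.9], [0, 0, 0], 0], [[0, 0, 3.5], [0, 0, 0], 0], [[0, 0, 4], [0, 0, 0], 0], [[0, 0, 4.3], [0, 0, 0], 0], [[0, 0, 4.3], [0, 0, 0], 0]])

```text
time_s: 13.8
tcp_pos: [0.5795, 0.0038, 0.0642]
ee_rot: [-180.0, 0.0, 69.0]
contact_force: [-0.0, -0.4, -1.6]
width: 0.0158
```

```bash
python3 - <<'E'
from h import *
go(.58,.0036,.0606,69.1)
cs=cam("scene");cv2.imwrite("pics/s11.png",cv2.convertScaleAbs(cs[0][210:310,280:380,::-1].repeat(6,0).repeat(6,1),alpha=1.8))
E
```

```text
at [0.5795 0.0038 0.0642] [-1.7995e+02  2.0000e-02  6.8980e+01] t 13.8 w 0.0158 F [-0.01 -0.4  -1.58]
shift [0.   0.05 0.36] turn [-0.01  0.   -0.02]
```

View pics/s11.png

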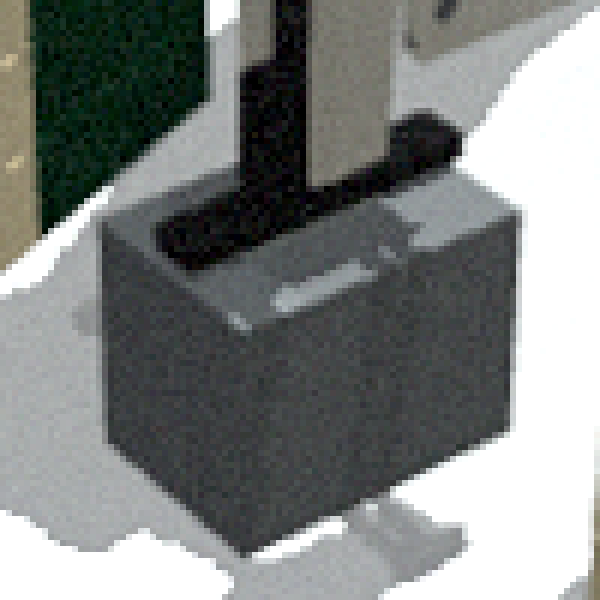

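A bit above home. I'll creep down until force appears.

>>> play_rows(deltas=[[[0, 0, 0.1], [0, 0, 0], 0], [[0, 0, 0.2], [0, 0, 0], 0], [[0, 0, 0.3], [0, 0, 0], 0], [[0, 0, 0.3], [0, 0, 0], 0]])

```text
time_s: 14.25
tcp_pos: [0.5797, 0.0038, 0.0616]
ee_rot: [-180.0, 0.0, 69.0]
contact_force: [-0.0, -0.3, -1.1]
width: 0.0156
```

>>> play_rows(deltas=[[[0, 0, 0.08], [0, 0, 0], 0], [[0, 0, 0.15], [0, 0, 0], 0], [[0, 0, 0.15], [0, 0, 0], 0]])

```text
time_s: 14.55
tcp_pos: [0.58, 0.0038, 0.0606]
ee_rot: [180.0, -0.0, 69.0]
contact_force: [-1.3, -0.2, 1.8]
width: 0.0157
```

>>> play_rows(deltas=[[[0, 0, 0.07], [0, 0, 0], 0], [[0, 0, 0.07], [0, 0, 0], 0], [[0, 0, 0.07], [0, 0, 0], 0]])

```text
time_s: 14.85
tcp_pos: [0.58, 0.0038, 0.0606]
ee_rot: [180.0, -0.0, 69.0]
contact_force: [-1.3, -0.4, 6.4]
width: 0.0159
```

>>> play_rows(deltas=[[[0, 0, -0.1], [0, 0, 0], 0], [[0, 0, -0.1], [0, 0, 0], 0.3], [[0, 0, -0.1], [0, 0, 0], 0.7], [[0, 0, -0.1], [0, 0, 0], 0.7], [[0, 0, -0.1], [0, 0, 0], 0.7], [[0, 0, -0.1], [0, 0, 0], 0.7], [[0, 0, -0.1], [0, 0, 0], 0.7], [[0, 0, -0.1], [0, 0, 0], 0.7], [[0, 0, -0.1], [0, 0, 0], 0.7], [[0, 0, -1], [0, 0, 0], 0.7], [[0, 0, -3], [0, 0, 0], 0.7], [[0, 0, -6], [0, 0, 0], 0.8], [[0, 0, -10], [0, 0, 0], 1], [[0, 0, -14], [0, 0, 0], 1], [[0, 0, -17], [0, 0, 0], 1], [[0, 0, -17], [0, 0, 0], 1]])

```text
time_s: 16.45
tcp_pos: [0.5831, 0.0037, 0.2354]
ee_rot: [179.4, -0.3, 69.0]
contact_force: [0.0, 0.7, 1.1]
width: 0.0927
```

```bash
python3 - <<'E'
from h import *
go(.5075,-.2865,.18,90)
s=manip.sense();c=cam("wrist",s)
cv2.imwrite("pics/w12.png",c[0][120:380,160:480,::-1].repeat(2,0).repeat(2,1))
cs=cam("scene");cv2.imwrite("pics/s12.png",cv2.convertScaleAbs(cs[0][200:310,270:380,::-1].repeat(5,0).repeat(5,1),alpha=1.8))
E
```

```text
at [0.5831 0.0037 0.2354] [179.39  -0.26  68.97] t 16.45 w 0.0927 F [0.02 0.72 1.09]
shift [-29.82   3.3    5.44] turn [ 0.13 -0.03 -4.21]
```

View pics/s12.png

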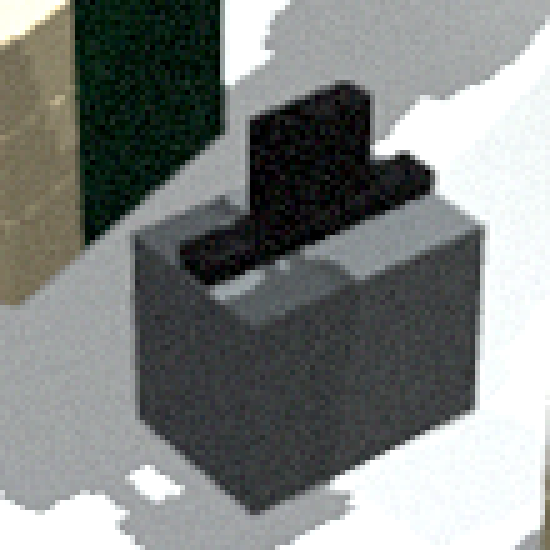

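View pics/w12.png

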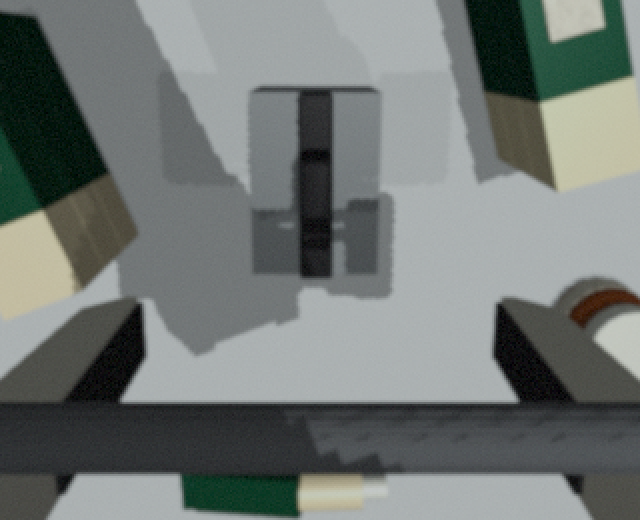

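>>> play_rows(deltas=[[[-1, 0.1, 0], [0, 0, 0.7], 1], [[-3, 0.3, 0], [0, 0, 1.8], 1], [[-5.5, 0.6, 0], [0, 0, 3], 1], [[-8, 0.9, 0], [0, 0, 4.2], 1], [[-11, 1.2, 0], [0, 0, 5.5], 1], [[-14, 1.5, 0], [0, 0, 6.8], 1], [[-17, 1.9, 0], [0, 0, 8.1], 1], [[-20, 2.2, 0], [0, 0, 9.4], 1], [[-23, 2.5, 0], [0, 0, 10.7], 1], [[-26, 2.9, 0], [0, 0, 12], 1], [[-28.3, 3.1, 0.5], [0, 0, 13], 1], [[-29.5, 3.3, 1.5], [0, 0, 13.6], 1], [[-29.8, 3.3, 2.5], [0, 0, 13.8], 1], [[-29.8, 3.3, 2.5], [0, 0, 13.8], 1], [[-29.8, 3.3, 2.5], [0, 0, 13.8], 1]])

```text
time_s: 18.05
tcp_pos: [0.5043, -0.2842, 0.2036]
ee_rot: [-179.9, 0.1, 0.2]
contact_force: [1.1, -0.5, -0.3]
width: 0.0929
```

```bash
python3 - <<'E'
from h import *
go(.5075,-.2865,.12,0)
s=manip.sense();c=cam("wrist",s);print(proj(c,[.5075,-.2865,.107])*2-[320,200])
cv2.imwrite("pics/w13.png",c[0][100:360,160:480,::-1].repeat(2,0).repeat(2,1))
E
```

```text
at [ 0.5043 -0.2842  0.2036] [-1.7988e+02  7.0000e-02  1.7000e-01] t 18.05 w 0.0929 F [ 1.07 -0.47 -0.29]
shift [0.33 0.25 8.35] turn [-0.02  0.01  0.03]
[[322.60713333 264.76546237]]
```

View pics/w13.png

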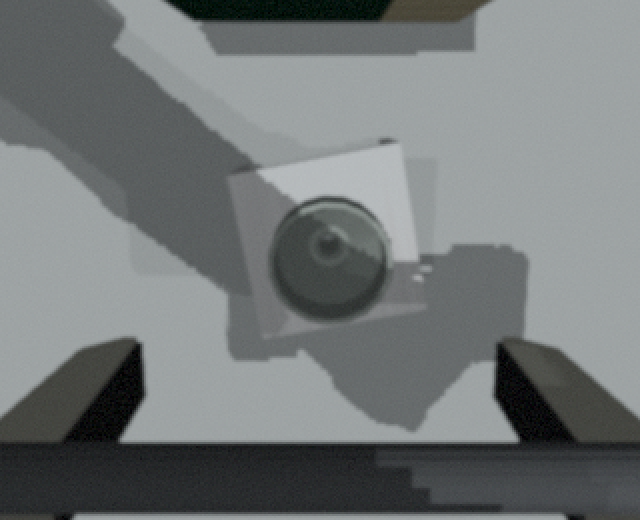

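```bash
python3 - <<'E'
from h import *
s=manip.sense();c=cam("wrist",s)
print(ray(c,[[331.5/2+160-.25,260/2+100-.25]],.107))
go(.509,-.2855,.12,0)
E
```

```text
[[ 0.51171844 -0.28451295  0.107     ]]
at [ 0.5046 -0.2848  0.2045] [-1.7996e+02 -3.0000e-02  1.5000e-01] t 18.15 w 0.0928 F [ 0.43 -0.76 -0.57]
shift [0.43 0.08 8.45] turn [-0.01 -0.01  0.03]
```

>>> play_rows(deltas=[[[0.3, 0, 2], [0, 0, 0], 1], [[0.6, 0.05, 5], [0, 0, 0], 1], [[0.65, 0.05, 7.5], [0, 0, 0], 1], [[0.65, 0.05, 8.4], [0, 0, 0], 1], [[0.65, 0.05, 8.4], [0, 0, 0], 1], [[0.65, 0.05, 8.4], [0, 0, 0], 1]])

```text
time_s: 18.75
tcp_pos: [0.5112, -0.2871, 0.1217]
ee_rot: [179.9, -0.1, 0.0]
contact_force: [0.4, -0.6, -0.3]
width: 0.0928
```

```bash
python3 - <<'E'
from h import *
go(.511,-.285,.044,0)
s=manip.sense();c=cam("wrist",s);print(proj(c,[.511,-.285,.107])*2-[320,200])
cv2.imwrite("pics/w14.png",c[0][100:360,160:480,::-1].repeat(2,0).repeat(2,1))
E
```

```text
at [ 0.5112 -0.2871  0.1217] [ 1.7993e+02 -1.1000e-01  1.0000e-02] t 18.75 w 0.0928 F [ 0.45 -0.56 -0.35]
shift [-0.03 -0.22  7.77] turn [ 0.01 -0.02  0.  ]
[[313.84720774 307.62545967]]
```

View pics/w14.png

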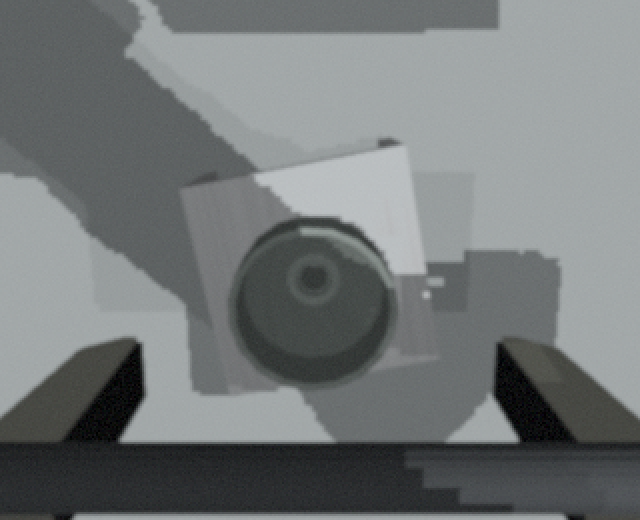

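```bash
python3 - <<'E'
from h import *
s=manip.sense();c=cam("wrist",s)
p=ray(c,[[314/2+160-.25,305/2+100-.25]],.107)[0];print(p)
go(p[0],p[1],.044,0)
E
```

```text
[ 0.51101822 -0.28425373  0.107     ]
at [ 0.5113 -0.2874  0.1221] [ 1.7991e+02 -1.6000e-01 -1.0000e-02] t 18.85 w 0.0931 F [-0.32  0.18 -0.58]
shift [-0.05 -0.33  7.81] turn [ 0.02 -0.03 -0.  ]
```

>>> play_rows(deltas=[[[-0.05, -0.2, 1.5], [0, 0, 0], 1], [[-0.05, -0.25, 3.5], [0, 0, 0], 1], [[-0.05, -0.25, 5.5], [0, 0, 0], 1], [[-0.05, -0.25, 7], [0, 0, 0], 1], [[-0.05, -0.25, 7.7], [0, 0, 0], 1], [[-0.05, -0.25, 7.8], [0, 0, 0], 1], [[-0.05, -0.25, 7.8], [0, 0, 0], 1]])

```text
time_s: 19.55
tcp_pos: [0.5104, -0.2847, 0.0434]
ee_rot: [179.9, -0.1, -0.0]
contact_force: [-0.7, -0.8, 0.1]
width: 0.0929
```

```bash
python3 - <<'E'
from h import *
go(.511,-.285,.044,0)
s=manip.sense();c=cam("wrist",s)
cv2.imwrite("pics/w15.png",c[0][100:360,160:480,::-1].repeat(2,0).repeat(2,1))
cs=cam("scene");cv2.imwrite("pics/s15.png",cv2.convertScaleAbs(cs[0][140:250,180:290,::-1].repeat(5,0).repeat(5,1),alpha=1.8))
E
```

```text
at [ 0.5104 -0.2847  0.0434] [ 1.7995e+02 -8.0000e-02 -2.0000e-02] t 19.55 w 0.0929 F [-0.75 -0.77  0.13]
shift [ 0.06  0.03 -0.06] turn [ 0.01 -0.02 -0.  ]
```

View pics/w15.png

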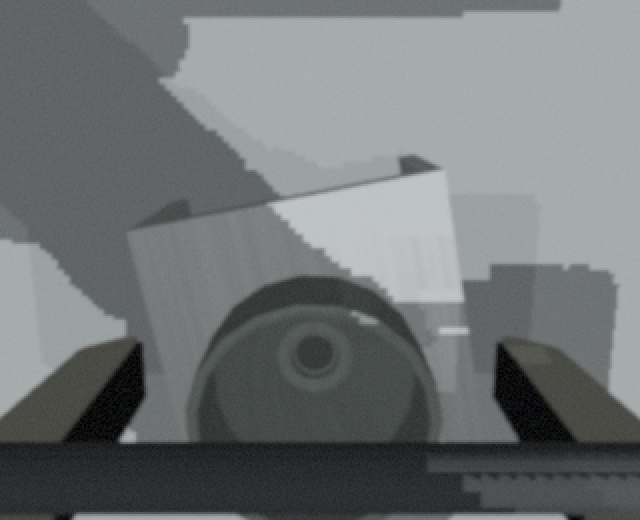

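View pics/s15.png

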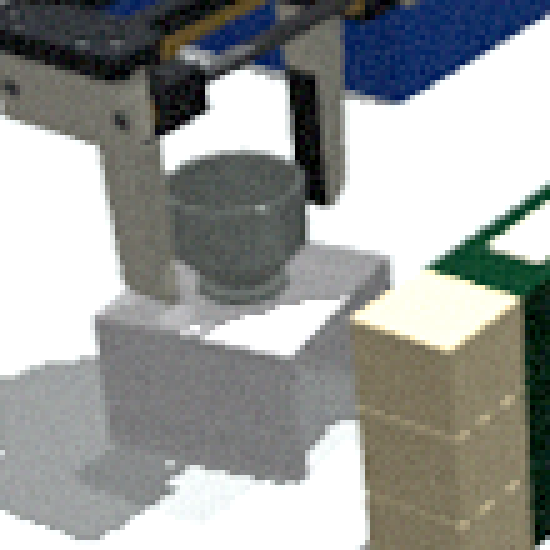

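```bash
python3 - <<'E'
from h import *
cs=cam("scene")
for dx in(.064,-.055):
  for z in(.07,.08,.09): print(dx,z,((proj(cs,[.5104+dx,-.2847,z])-[180,140])*5).round())
E
```

```text
0.064 0.07 [[135. 332.]]
0.064 0.08 [[132. 310.]]
0.064 0.09 [[129. 287.]]
-0.055 0.07 [[322. 214.]]
-0.055 0.08 [[320. 192.]]
-0.055 0.09 [[318. 171.]]
```

>>> play_rows(deltas=[[[-0.09, 0, 0], [0, 0, 0], 0.6], [[-0.09, 0, 0], [0, 0, 0], 0], [[-0.09, 0, 0], [0, 0, 0], 0], [[-0.09, 0, 0], [0, 0, 0], 0], [[-0.09, 0, 0], [0, 0, 0], 0], [[-0.09, 0, 0], [0, 0, 0], 0], [[-0.09, 0, 0], [0, 0, 0], 0], [[-0.09, 0, 0], [0, 0, 0], 0], [[-0.09, 0, 0], [0, 0, 0], 0]])

```text
time_s: 20.6
tcp_pos: [0.5089, -0.2843, 0.0425]
ee_rot: [180.0, -0.0, -0.0]
contact_force: [-1.2, 0.5, -0.2]
width: 0.0576
```

>>> play_rows(deltas=[[[0, 0, 0], [0, 0, 0], 0], [[0, 0, -0.3], [0, 0, 0], 0], [[0, 0, -0.8], [0, 0, 0], 0], [[0, 0, -1.5], [0, 0, 0], 0], [[0, 0, -2.5], [0, 0, 0], 0], [[0, 0, -4], [0, 0, 0], 0], [[0, 0, -6], [0, 0, 0], 0], [[0, 0, -8], [0, 0, 0], 0], [[0, 0, -10.5], [0, 0, 0], 0], [[0, 0, -13], [0, 0, 0], 0], [[0, 0, -15.5], [0, 0, 0], 0], [[0, 0, -17], [0, 0, 0], 0], [[0, 0, -17.5], [0, 0, 0], 0], [[0, 0, -17.5], [0, 0, 0], 0]])

```text
time_s: 22.0
tcp_pos: [0.509, -0.2844, 0.2184]
ee_rot: [180.0, -0.1, -0.0]
contact_force: [0.4, 0.7, -2.0]
width: 0.0571
```

```bash
python3 - <<'E'
from h import *
go(.5172,.309,.22,0)
s=manip.sense();c=cam("wrist",s)
cv2.imwrite("pics/w16.png",c[0][100:360,160:480,::-1].repeat(2,0).repeat(2,1))
cs=cam("scene");cv2.imwrite("pics/s16.png",cv2.convertScaleAbs(cs[0][20:220,140:340,::-1].repeat(3,0).repeat(3,1),alpha=1.8))
ct=cam("top");cv2.imwrite("pics/t16.png",ct[0][:,:,::-1])
E
```

```text
at [ 0.509  -0.2844  0.2184] [ 1.7996e+02 -9.0000e-02 -3.0000e-02] t 22.0 w 0.0571 F [ 0.36  0.69 -1.96]
shift [  0.79 -59.34  -0.2 ] turn [ 0.01 -0.02 -0.01]
```

View pics/w16.png

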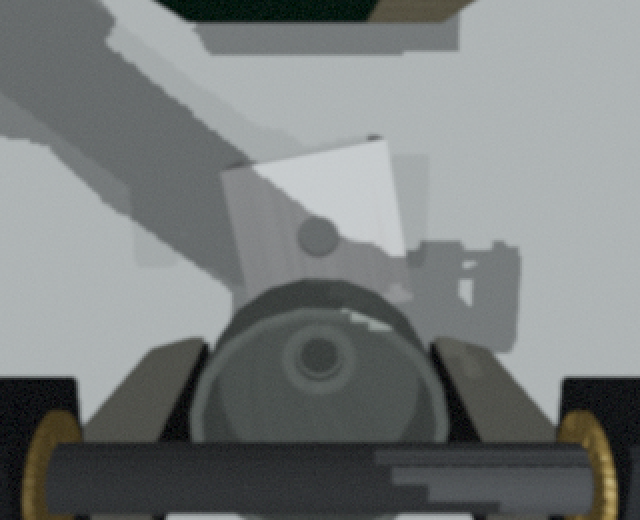

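View pics/s16.png

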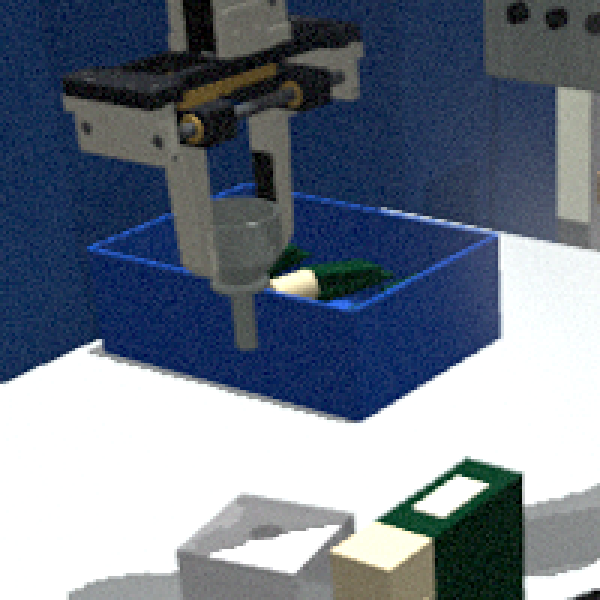

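View pics/t16.png

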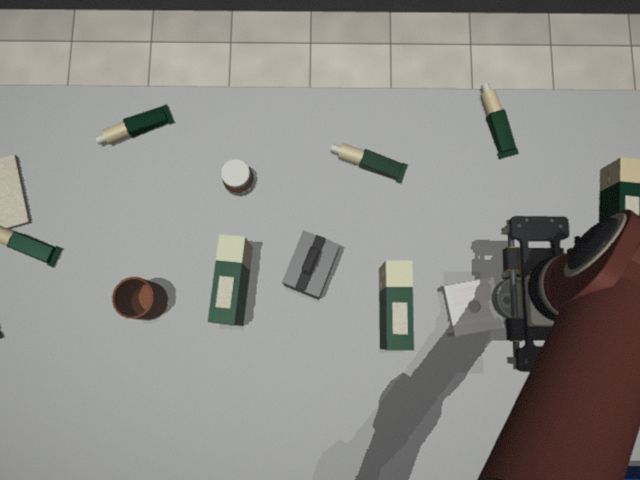

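```bash
python3 - <<'E'
from h import *
d=get_image("wrist");M=np.array(d["mount"]);K=d["intrinsics"]
def tl(u,v,z):
    r=M[:3,:3]@(np.linalg.inv(K)@np.array([u/2+160-.25,v/2+100-.25,1]));o=M[:3,3];return o+r*((z-o[2])/r[2])
for z in(-.0645,-.062): print(tl(319,308,z),tl(191,415,z),tl(447,415,z))
s=manip.sense();c=cam("wrist",s);print("hole",ray(c,[[318/2+160-.25,237/2+100-.25]],.06))
E
```

```text
[ 0.0012603  -0.02645474 -0.0645    ] [-0.02710975 -0.00166156 -0.0645    ] [ 0.0296712  -0.00165883 -0.0645    ]
[ 0.00126378 -0.02568782 -0.062     ] [-0.02762768 -0.00043896 -0.062     ] [ 0.03019686 -0.00043618 -0.062     ]
hole [[ 0.50888713 -0.28451712  0.06      ]]
```

>>> play_rows(deltas=[[[0, -0.5, 0], [0, 0, 0], 0], [[0, -2, 0], [0, 0, 0], 0], [[0, -4, 0], [0, 0, 0], 0], [[0.1, -7, 0], [0, 0, 0], 0], [[0.1, -10.5, 0], [0, 0, 0], 0], [[0.2, -14, 0], [0, 0, 0], 0], [[0.2, -17.5, 0], [0, 0, 0], 0], [[0.3, -21, 0], [0, 0, 0], 0], [[0.3, -24.5, 0], [0, 0, 0], 0], [[0.4, -28, 0], [0, 0, 0], 0], [[0.4, -31.5, 0], [0, 0, 0], 0], [[0.5, -35, 0], [0, 0, 0], 0], [[0.5, -38.5, 0], [0, 0, 0], 0], [[0.6, -42, 0], [0, 0, 0], 0], [[0.6, -45.5, 0], [0, 0, 0], 0], [[0.7, -49, 0], [0, 0, 0], 0], [[0.7, -52.5, 0], [0, 0, 0], 0], [[0.8, -55.5, 0], [0, 0, 0], 0], [[0.8, -58, 0], [0, 0, 0], 0], [[0.8, -59.3, 0], [0, 0, 0], 0]])

```text
time_s: 24.25
tcp_pos: [0.5149, 0.3131, 0.2169]
ee_rot: [-179.9, 0.1, 0.3]
contact_force: [-0.2, 0.3, -1.2]
width: 0.0578
```

>>> play_rows(deltas=[[[0, 0, 0], [0, 0, 0], 0], [[0, 0, 0], [0, 0, 0], 0], [[0, 0, 0], [0, 0, 0], 0]])

```text
time_s: 24.55
tcp_pos: [0.5175, 0.3065, 0.2177]
ee_rot: [179.9, -0.0, -0.2]
contact_force: [0.5, -0.0, -1.9]
width: 0.0581
```

```bash
python3 - <<'E'
from h import *
go(.5172,.309,.22,0)
s=manip.sense();c=cam("wrist",s)
cv2.imwrite("pics/w17.png",c[0][100:360,160:480,::-1].repeat(2,0).repeat(2,1))
cs=cam("scene");cv2.imwrite("pics/s17.png",cv2.convertScaleAbs(cs[0][120:345,420:640,::-1].repeat(3,0).repeat(3,1)[:600],alpha=1.8))
ct=cam("top");cv2.imwrite("pics/t17.png",ct[0][:,:,::-1])
E
```

```text
at [0.5175 0.3065 0.2177] [ 1.7993e+02 -1.0000e-02 -1.9000e-01] t 24.55 w 0.0581 F [ 0.46 -0.01 -1.85]
shift [-0.03 -0.25 -0.23] turn [ 0.01 -0.   -0.04]
```

View pics/w17.png

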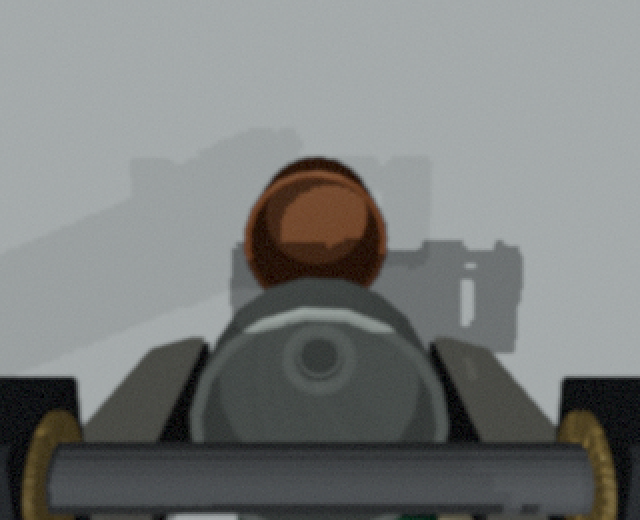

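View pics/s17.png

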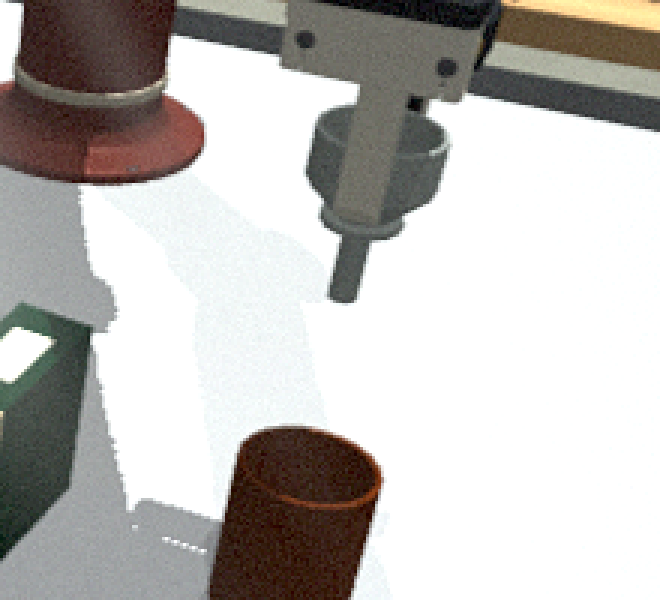

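View pics/t17.png

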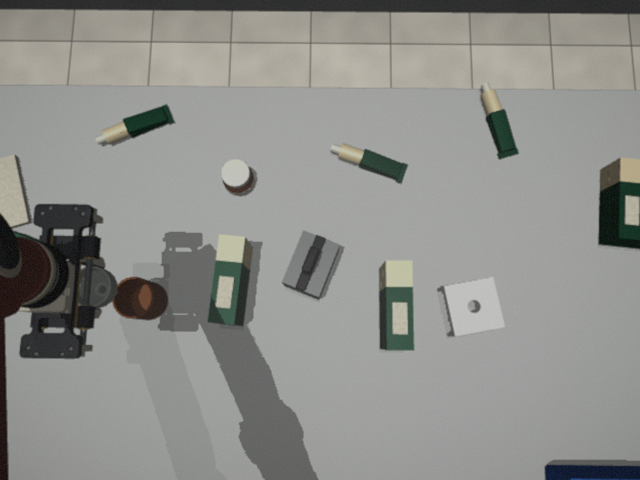

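```bash
python3 - <<'E'
from h import *
s=manip.sense();c=cam("wrist",s);print(s["tcp_pos"],s["ee_rot"])
f=lambda u,v:[u/2+160-.25,v/2+100-.25]
p=ray(c,[f(316.5,170),f(246,237),f(387,237)],.095);print(p)
Rt=R.from_euler("xyz",s["ee_rot"],degrees=True)
print(Rt.inv().apply(p-s["tcp_pos"]))
cs=cam("scene")
A=lambda p,o,fa:np.atleast_2d(p)/fa+np.array(o)-.5
r=ray(cs,A([[238,462],[382,470],[310,425],[304,508]],(420,120),3),.095);print("rim",r.round(4),r.mean(0).round(4))
# spout tip in scene: centre of lower end ellipse
t=proj(cs,s["tcp_pos"]+[0,0,-.0225]);print((t-[420,120])*3)
t=proj(cs,[.5172,.309,.1952]);print((t-[420,120])*3)
E
python3 -c "
import cv2;im=cv2.imread('pics/s17.png')[190:320,290:430];cv2.imwrite('pics/s17c.png',cv2.resize(im,None,fx=4,fy=4,interpolation=2))"
```

```text
[0.51748088 0.30728371 0.21773622] [ 1.79980661e+02 -1.49919889e-02 -1.54535546e-01]
[[0.51789817 0.34545525 0.095     ]
 [0.48312082 0.31284093 0.095     ]
 [0.55248481 0.31267098 0.095     ]]
[[ 0.00028222 -0.03821395  0.12272341]
 [-0.03440704 -0.00550595  0.12272537]
 [ 0.03495715 -0.00552309  0.12274351]]
rim [[0.5308 0.2765 0.095 ]
 [0.4992 0.3411 0.095 ]
 [0.4781 0.2991 0.095 ]
 [0.5518 0.3157 0.095 ]] [0.515  0.3081 0.095 ]
[[345.10900469 298.46793392]]
[[348.9042898  299.23231806]]
```

View pics/s17c.png

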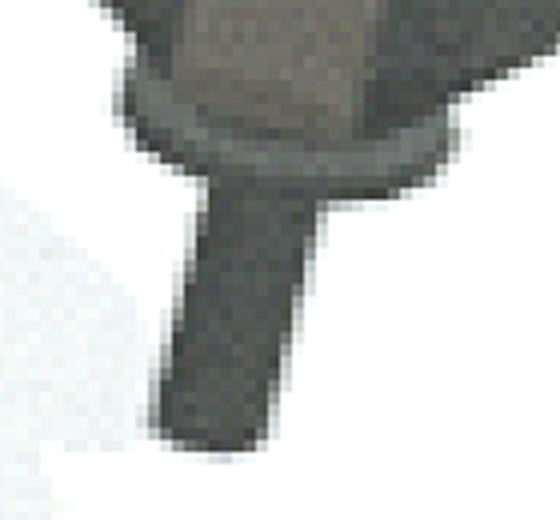

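>>> play_rows(deltas=[[[-0.1, -0.2, 0.5], [0, 0, 0], 0], [[-0.1, -0.3, 1.5], [0, 0, 0], 0], [[-0.1, -0.3, 3], [0, 0, 0], 0], [[-0.1, -0.3, 4.5], [0, 0, 0], 0], [[-0.1, -0.3, 5.8], [0, 0, 0], 0], [[-0.1, -0.3, 6.5], [0, 0, 0], 0], [[-0.1, -0.3, 6.8], [0, 0, 0], 0], [[-0.1, -0.3, 6.8], [0, 0, 0], 0], [[-0.1, -0.3, 6.8], [0, 0, 0], 0]])

```text
time_s: 25.7
tcp_pos: [0.5166, 0.312, 0.15]
ee_rot: [-180.0, -0.1, -0.0]
contact_force: [0.1, -0.5, -0.6]
width: 0.0575
```

```bash
python3 - <<'E'
from h import *
go(.5165,.310,.1295,0)
s=manip.sense()
cs=cam("scene");cv2.imwrite("pics/s18.png",cv2.convertScaleAbs(cs[0][190:350,460:600,::-1].repeat(4,0).repeat(4,1)[:600],alpha=1.8))
ct=cam("top");cv2.imwrite("pics/t18.png",ct[0][240:340,60:180,::-1].repeat(5,0).repeat(5,1))
E
```

```text
at [0.5166 0.312  0.15  ] [-1.7997e+02 -6.0000e-02 -2.0000e-02] t 25.7 w 0.0575 F [ 0.13 -0.53 -0.65]
shift [-0.01  0.2   2.05] turn [-0.01 -0.01 -0.  ]
```

View pics/s18.png

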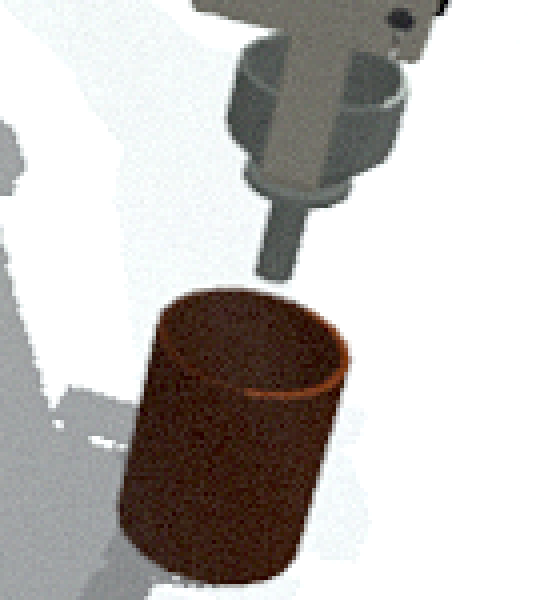

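View pics/t18.png

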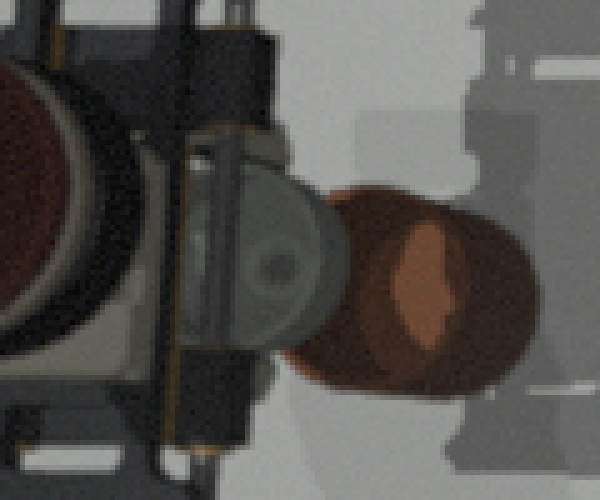

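```bash
python3 - <<'E'
from h import *
cs=cam("scene")
A=lambda p,o,fa:np.atleast_2d(p)/fa+np.array(o)-.5
print("tip",ray(cs,A([[274,275]],(460,190),4),.1275))
r=ray(cs,A([[157,340],[349,350],[258,287],[250,397]],(460,190),4),.095);print("rim",r.round(4),r.mean(0).round(4))
go(.5165,.310,.1295,0)
E
```

```text
tip [[0.51615362 0.31054337 0.1275    ]]
rim [[0.5335 0.2771 0.095 ]
 [0.5015 0.3415 0.095 ]
 [0.4773 0.3008 0.095 ]
 [0.5507 0.3172 0.095 ]] [0.5157 0.3091 0.095 ]
at [0.5164 0.312  0.1501] [-1.7996e+02 -6.0000e-02 -2.0000e-02] t 25.85 w 0.0578 F [ 0.17  0.86 -1.69]
shift [0.   0.2  2.06] turn [-0.01 -0.01 -0.  ]
```

>>> play_rows(deltas=[[[0, 0.15, 0.3], [0, 0, 0], 0], [[0, 0.15, 0.8], [0, 0, 0], 0], [[0, 0.15, 1.3], [0, 0, 0], 0], [[0, 0.15, 1.7], [0, 0, 0], 0], [[0, 0.15, 2], [0, 0, 0], 0], [[0, 0.15, 2.05], [0, 0, 0], 0], [[0, 0.15, 2.05], [0, 0, 0], 0], [[0, 0.15, 2.05], [0, 0, 0], 0], [[0, 0.15, 2.05], [0, 0, 0], 0], [[0, 0.15, 2.05], [0, 0, 0], 0]])

```text
time_s: 26.85
tcp_pos: [0.5162, 0.3104, 0.1291]
ee_rot: [-180.0, -0.0, -0.0]
contact_force: [0.4, 0.3, -1.5]
width: 0.0576
```

```bash
python3 - <<'E'
from h import *
go(.5165,.310,.1295,0)
s=manip.sense();print(s["joint_vel"].round(2))
cs=cam("scene");cv2.imwrite("pics/s19.png",cv2.convertScaleAbs(cs[0][200:350,460:600,::-1].repeat(4,0).repeat(4,1)[:600],alpha=1.8))
t=np.array([.5165,.3095,.107]);print((proj(cs,t)-[460,200])*4)
ct=cam("top");cv2.imwrite("pics/t19.png",ct[0][:,:,::-1])
E
```

```text
at [0.5162 0.3104 0.1291] [-1.7999e+02 -2.0000e-02 -2.0000e-02] t 26.85 w 0.0576 F [ 0.44  0.28 -1.47]
shift [ 0.03  0.04 -0.04] turn [-0. -0. -0.]
[-0.01  0.13  0.06  0.11  0.06 -0.1   0.03]
[[258.04079149 276.61519239]]
```

View pics/s19.png

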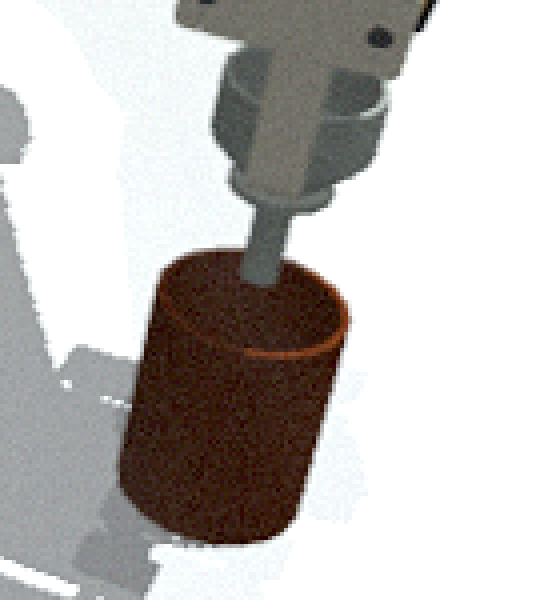

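View pics/t19.png

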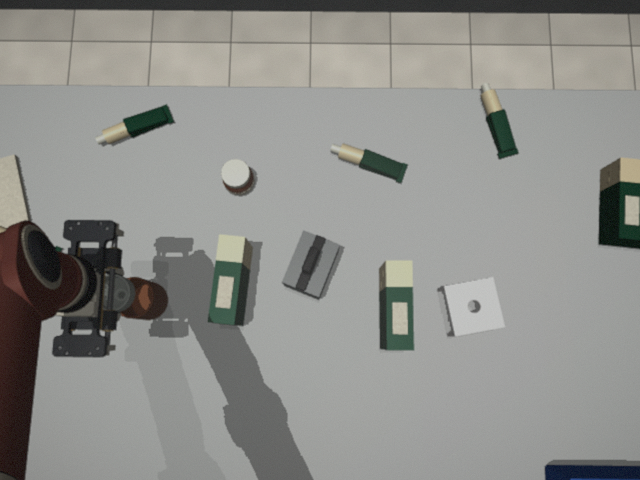

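```bash
python3 -c "
from cell import manip
print(manip.job_done())"
```

```text
the job is handed in; nothing more can be done
None
```

I handed the job in at about 27 s. The scraper is let go in the slotted block. The funnel is held still over the jar's mouth. The hand-in gave no verdict.

**Last checks**
- **Scraper:** The bar lay flat on the block top in the pictures. It stopped against 6 N at the expected height before I opened the fingers.
- **Funnel:** The last scene picture put the spout tip within about 1 mm of the target over the mouth centre. By the arm's readings the tip was about 11.5 mm above the rim. The hand pointed straight down, the fingers read 57.6 mm across the collar, and joint speeds were about zero.
- **Bystanders:** The jar, both carton stacks, the tube and the closed jar looked unmoved in the last top picture.

**What failed or disagreed**
- **Missed first grasp:** The fingers closed above the scraper's grip without touching it. In the pictures the fingertips end about 36 mm short of the reported TCP, so I allowed for that in later grasps.
- **Camera disagreement:** The three cameras differed by 2–5 mm on the jar, block and funnel positions. I centred using the scraper or funnel and its target in the same picture.

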